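# Reload the lunch warmer: heat off, lid back, pot out, boxes in, lid shut, heat to the mark

## Robot

A 6-joint arm with a two-finger parallel gripper is mounted at the origin on the work surface. World frame = base frame: x ahead of the robot, y to its left, z up, the work surface at z = 0. Lengths are in m, angles in rad, forces in N, time in s.
With the tool pointing down it reaches from about 0.425 to 0.925 m from the base axis. Payload 12.5 kg.
Tool frame: the origin (TCP) lies on the centre line of the jaws, within the pads' length; the fingertips stand 8 mm ahead of it and the grasp point (between the pads) lies 11 mm behind it (tips_ahead is the y of the fingertips in the tool frame, in m); y points along the fingers, z is the direction in which the jaws open and shut, and the axes are right-handed (so a half turn about y gives the same grasp; the last joint's range is limited). The gripper opens to 85 mm and grips with 20 to 120 N. Pads are 22 mm wide; open, the fingers measure 114 mm over their backs; the gripper's body (76 mm by 85 mm) begins 54 mm behind the grasp point. The pads swing forward as they close: fully open they stand 13 mm farther back than shut.
Start: joints at [1.079, 0.491, 1.559, -0, 1.092, -0.106], TCP at [0.235, 0.579, 0.239] pointing down, gripper open.
Joint ranges: [-3.1, 3.1], [-0.84, 2.19], [0.05, 2.79], [-1.13, 4.28], [0.06, 2.93], [-2.69, 2.69]. Speed limits (rad/s): [2.22, 2.22, 2.79, 3.14, 3.14, 3.14].

## Interface

Orientations are given as a rotation vector (axis times angle).
In Python, from cell import get_state, camera, camera_model, hand_in, tips_ahead gives the robot as it stands. The module is installed in compiled form; this text tells all that it offers.
- The arm moves only by the shell command python3 -m handwheel 'ROWS' [OPENING] [FORCE]. ROWS is JSON, a list of rows, each an object with "linear": the shift along the world's x, y, z in mm, a list of three; "twist": the turn, a rotation vector about the world's x, y, z in degrees, a list of three. A call has 1 to 12 rows; each row is the pose to reach, as a shift and turn from the pose commanded when the call began; what a row does not reach only later rows make up. A row lasts 1/12 s, in which the tool goes at most 41.7 mm and 7.16 degrees, less where a joint would pass 70% of its speed; a pose out of reach is approached as far as the arm can. A call with a gripper value outside its range is refused whole. OPENING is the finger opening in mm, from 0 to 85.4, set as the call begins (- or left out, the last holds). The fingers move at their own pace and stop on an object; FORCE is the grip in N (left out, the last holds). Time passes only in rows, so rows that repeat a pose let the fingers close. It gives the time, the measured TCP pose, the force and the opening at its end, in the units of the state.
- get_state(): the state, without advancing time (a new reading comes with each control period).
- camera(name): name is "scene" or "top"; returns (picture, depth): 384x512x3 uint8, blue, green, red; 384x512 float32, m along the optical axis (not along the pixel's ray), 0 where there is no reading.
- camera_model(name): a dict with "camera_matrix" (3x3 intrinsics, pixels), "world_to_cam" (4x4, takes a point from world to camera coordinates). Camera axes: x right, y down, z forward; pixel columns grow to the right and rows downward; lengths in m; the calibration is good to about 2 mm. A picture is of the moment at which its call begins. camera_model takes no time and is no camera call.
- hand_in(): hands the job in, once; it reports no verdict.
The state is a dict: "t": time; "q": joint angles; "dq": joint speeds; "joint_efforts": joint torques, N m; "tool_pos": TCP position; "orientation": TCP orientation; "force": force on the tool from outside, world axes, zero at the start; "wrist_torque": the same for the moment, N m; "gripper_width": finger opening in m.
Only numpy, scipy, OpenCV 4.12 (cv2) and the standard library are available. Lean on these libraries where they do the work, as an engineer would, in place of code of your own. Each camera call takes 0.05 s, during which the arm holds its last target.

## Task

Reload the warming chest for lunch: first turn its heat lever right down to off, then slide the lid open, lift out the warm sauce pot and set it down gently, upright, on the acacia board, and put every lunch box on the shelf inside the chest, each standing flat on the bay floor with its grip bar up. Then slide the lid completely shut against its front frame and, only once it is shut, turn the heat lever to the red set mark. Never have the heat on with the lid open, don't tip the pot, and leave everything else on the shelf where it is.

Things in the scene. Friction and masses are not known exactly. Their poses are not given: they have to be found in the camera images.
- chest: Stainless countertop warming chest, fixed, turned by up to 0.1 rad. Origin at table height under the middle of its food bay; x points from the front wall to the machine housing behind (x = 107 to 297 mm, 105 mm high), y to the left, z up. On its right side (-y) a grey control pod, deck 70 mm high, reaches to y = -315 mm and carries the heat lever and the red set mark.
- bay (a point): Centre of the bay floor, 30 mm above the table; axes as the chest's. The open-topped bay is 190 mm in x by 250 mm in y inside; rim 105 mm above the table, walls 12 mm thick. A glass lid in an aluminium frame slides along x on top of the rim (its top 113 mm above the table) and opens back over the housing.
- lid (a joint): Opening of the sliding glass lid in m: 0 shut against the frame at the front (as at the start), 0.2 fully open, pushed back along the chest's +x. Slides against about 1.5 N of friction plus slight drag and stays where it is left.
- lid_handle (a point): Centre of the black bar handle on the lid, 140 mm above the table: a bar 120 mm long in the chest's y, 16 mm wide in x, 18 mm high, standing on two posts with 18 mm of air beneath it. Moves with the lid; with the lid shut it lies at x = -68 mm, y = 0 in the chest's frame.
- lever (a joint): Angle of the heat lever in rad: 0 is OFF, at its stop, the arm pointing to the front (the chest's -x); it grows counter-clockwise seen from above, the arm swinging outward to the right (the chest's -y), up to 1.6 at full heat. Friction about 0.08 N m; stays where it is left. Starts between 0.6 and 1.5.
- lever_knob (a point): On the axis of the lever's knob, at gripping height, 110 mm above the table: an upright black cylinder 24 mm across, from 89 to 129 mm above the table, on the flat lever arm (its top at 90 mm), 70 mm from the pivot. The point's x axis runs from the knob to the pivot.
- lever_pivot (a point): The lever's vertical pivot axis, at the height of lever_knob; in the chest's frame x = -30, y = -205 mm.
- mark (a joint): Angle of the red set mark in rad, on the same pivot and scale as the lever: between 0.5 and 1.35. It stays as it is during a run.
- set_mark (a point): Red tab, 18 x 9 mm, of the set mark, on the pod's deck 101 mm from the lever's pivot, with a thin red line from the pivot to it. The lever is at the mark when its arm lies right over the red line, its pointer facing the tab. The point's x axis runs from the tab to the pivot.
- pot_center (a point): White sauce pot with blue lid, 85 mm across, 71 mm high, about 0.45 kg, all one piece. The point is on its axis, 35 mm above its underside. The lid's top is 46 mm above the underside and carries a round knob 25 mm across, up to 71 mm: lift it by that. Starts on the bay floor under the lid.
- board: Thin acacia board, 220 mm in its x by 150 mm in its y, 14 mm thick, with a short stub handle at its -x end; fixed. Origin at the centre of its underside.
- box1_center (a point): Lunch box, pink plastic with white latches at both ends, 96 mm long in its x, 72 mm wide in its y, 42 mm high plus grip bar, about 0.25 kg, loose on the shelf. The point is its centre, 34 mm above its underside. Across the middle of its lid stands a grip bar 56 mm long in y, 16 mm thick in x, from 42 to 68 mm above the underside. May be absent.
- box2_center (a point): Lunch box, mint green plastic with white latches at both ends, 96 mm long in its x, 72 mm wide in its y, 42 mm high plus grip bar, about 0.25 kg, loose on the shelf. The point is its centre, 34 mm above its underside. Across the middle of its lid stands a grip bar 56 mm long in y, 16 mm thick in x, from 42 to 68 mm above the underside. May be absent.
- box3_center (a point): Lunch box, yellow plastic with white latches at both ends, 96 mm long in its x, 72 mm wide in its y, 42 mm high plus grip bar, about 0.25 kg, loose on the shelf. The point is its centre, 34 mm above its underside. Across the middle of its lid stands a grip bar 56 mm long in y, 16 mm thick in x, from 42 to 68 mm above the underside. May be absent.
- box4_center (a point): Lunch box, light blue plastic with white latches at both ends, 96 mm long in its x, 72 mm wide in its y, 42 mm high plus grip bar, about 0.25 kg, loose on the shelf. The point is its centre, 34 mm above its underside. Across the middle of its lid stands a grip bar 56 mm long in y, 16 mm thick in x, from 42 to 68 mm above the underside. May be absent.
- bowl: Small white bowl, 100 mm across, 45 mm high; origin under its centre. Bystander.
- pestle: White ceramic pestle, 150 mm, lying along its x; origin under its centre. Bystander.
- skewers: Stainless skewer holder, 72 mm across, 100 mm high, skewers reach to 190 mm; origin under its centre. Bystander.
- pickles: Green glass pickle jar with a white cap, 64 mm across, 85 mm high; origin under its centre. Bystander.
- jar: Amber jar, 68 mm across, 85 mm high; origin under its centre. Bystander.

How it is judged:
By the outcome, as a careful person would: the job done as asked, in the order asked, and still so for the second after the job is handed in, with the robot touching nothing.
Of box1, box2, box3, box4 only 2 to 4 are there at a start; the rules pass over those that are not, and their reading is None.
At some moment in a run one of box1, box2, box3, box4 may be knocked a few centimetres aside while the robot is not near it.
It also fails if it takes over 210 s, if anything falls off the work surface, if the arm or the gripper's body presses on something with over 40 N, if the wrist force passes 120 N, or if a joint passes its speed limit or range.

## Working session

There is one attempt and no reset: what is moved stays moved. The work goes in short steps, Python scripts to look and compute and a shell command to move; the robot and the scene stay as the last step left them, time stands still between calls to the robot, and variables do not carry over. Pictures are saved under pics/ and viewed, and the job is handed in when it is done.

```bash
mkdir -p pics; ls; cat > look.py <<'E'
import sys,cv2,numpy as np
from cell import *
def grab(tag):
    out={}
    for n in("scene","top"):
        p,d=camera(n); cv2.imwrite(f"pics/{tag}_{n}.png",p); np.save(f"/tmp/{tag}_{n}.npy",d); out[n]=(p,d)
    return out
if __name__=="__main__":
    grab(sys.argv[1]); s=get_state(); print(s["t"],s["tool_pos"],s["orientation"],s["gripper_width"],s["force"])
E
python3 look.py a; python3 -c "
from cell import *
print(tips_ahead)
for n in('scene','top'):
  m=camera_model(n);print(m)"
```

```text
pics
0.1 [0.2350883  0.57890132 0.23880301] [-1.55041704  0.3029292  -0.30247749] 0.08605725946648808 [0.25584645 0.20674335 0.34186052]
0.008
{'camera_matrix': array([[349.91543423,   0.        , 259.52849486],
       [  0.        , 349.91543423, 193.41172423],
       [  0.        ,   0.        ,   1.        ]]), 'world_to_cam': array([[ 1.49903337e-01,  9.88699987e-01,  1.15165113e-03,
        -1.07308430e-01],
       [ 5.93282988e-01, -8.90196363e-02, -8.00056748e-01,
        -2.19634837e-01],
       [-7.90913577e-01,  1.20614431e-01, -5.99923223e-01,
         1.56448409e+00],
       [ 0.00000000e+00,  0.00000000e+00,  0.00000000e+00,
         1.00000000e+00]])}
{'camera_matrix': array([[456.75874032,   0.        , 250.45843234],
       [  0.        , 456.75874032, 201.88110597],
       [  0.        ,   0.        ,   1.        ]]), 'world_to_cam': array([[-1.55694019e-03, -9.99919437e-01,  1.25974407e-02,
         3.26095677e-02],
       [-9.85239427e-01, -6.22531910e-04, -1.71180851e-01,
         5.30559766e-01],
       [ 1.71174903e-01, -1.26780136e-02, -9.85159084e-01,
         1.56387126e+00],
       [ 0.00000000e+00,  0.00000000e+00,  0.00000000e+00,
         1.00000000e+00]])}
```

View pics/a_top.png

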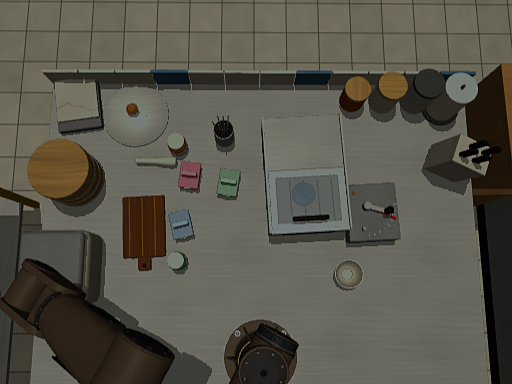

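View pics/a_scene.png

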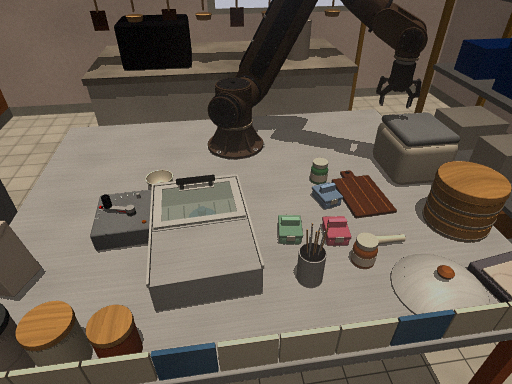

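The three boxes present are pink (190,175), mint (228,182) and blue (181,224). The board is at (145,230) and the chest at (305,175). I'll zoom in on the details next.

```bash
cat > geo.py <<'E'
import numpy as np,cv2
from cell import camera_model
M={n:camera_model(n) for n in("scene","top")}
def ray(n,u,v,z):
    m=M[n];K=m["camera_matrix"];T=m["world_to_cam"];R=T[:3,:3];t=T[:3,3]
    d=R.T@np.linalg.inv(K)@np.array([u,v,1.]);c=-R.T@t
    return c+d*(z-c[2])/d[2]
def proj(n,P):
    m=M[n];T=m["world_to_cam"];p=T[:3,:3]@np.asarray(P,float)+T[:3,3];q=m["camera_matrix"]@p
    return q[:2]/q[2]
def cloud(n,d):
    m=M[n];K=m["camera_matrix"];T=m["world_to_cam"]
    v,u=np.mgrid[:384,:512]
    x=(u-K[0,2])/K[0,0]*d;y=(v-K[1,2])/K[1,1]*d
    P=np.stack([x,y,d],-1)-T[:3,3]
    W=P@T[:3,:3]; W[d<=0]=np.nan; return W
def crop(src,out,x,y,w,h,k):
    p=cv2.imread(src)[y:y+h,x:x+w];cv2.imwrite(out,cv2.resize(p,None,fx=k,fy=k,interpolation=cv2.INTER_CUBIC))
E
python3 - <<'E'
from geo import *
crop("pics/a_top.png","pics/a_c1.png",255,105,155,140,5)
crop("pics/a_top.png","pics/a_c2.png",110,120,150,160,4)
E
```

```text
(no output)
```

View pics/a_c1.png

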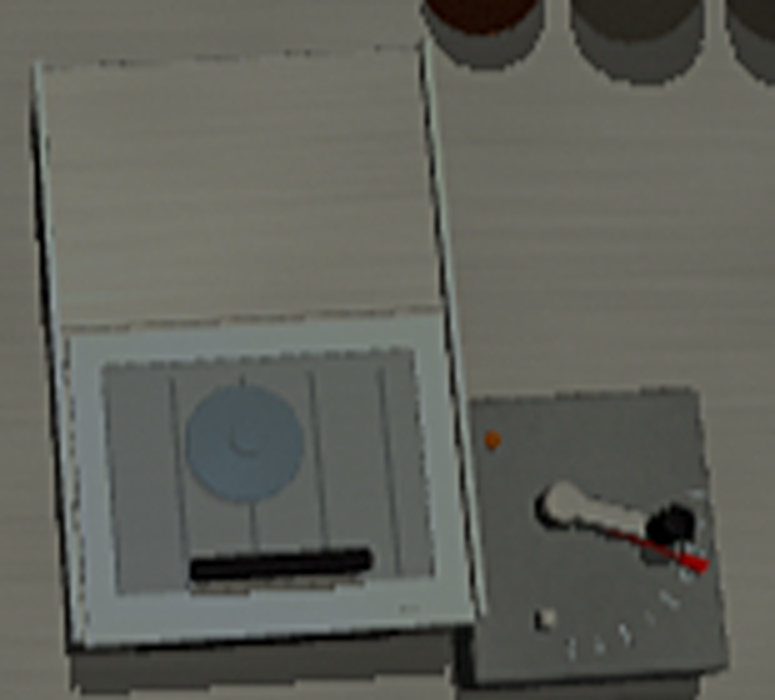

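View pics/a_c2.png

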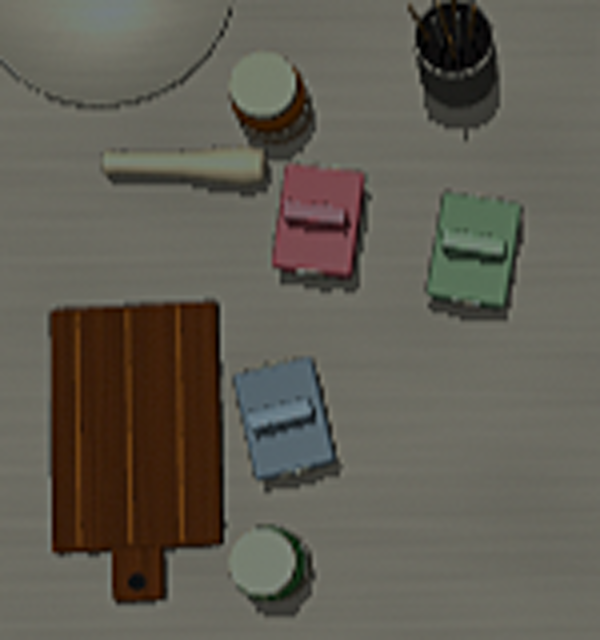

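Top crop: handle (281,563)/5, knob (670,524)/5, red tab (690,563)/5, and the pot's lid knob seen through the glass at (250,437)/5. All three boxes stand upright with their grip bars visible. Now measuring these.

```bash
cat > meas.py <<'E'
from geo import *
import sys
tag=sys.argv[1]
p=cv2.imread(f"pics/{tag}_top.png");d=np.load(f"/tmp/{tag}_top.npy");W=cloud("top",d);hsv=cv2.cvtColor(p,cv2.COLOR_BGR2HSV)
def comps(mask,mn=15):
    n,l,s,c=cv2.connectedComponentsWithStats(mask.astype(np.uint8))
    return [(s[i],c[i],l==i) for i in range(1,n) if s[i,4]>=mn]
rng={"pink":((165,80,60),(180,255,255)),"mint":((50,40,60),(75,255,255)),"blue":((98,45,60),(120,255,255)),"yellow":((22,90,90),(32,255,255)),"red":((0,200,100),(5,255,255))}
for k,(a,b) in rng.items():
    m=cv2.inRange(hsv,a,b)>0
    for s,c,l in comps(m):
        zz=W[l][:,2]
        if np.nanmedian(zz)<0 or s[4]>2000: continue
        (u,v),(w,h),ang=cv2.minAreaRect(np.argwhere(l)[:,::-1].astype(np.float32))
        print(k,s,np.round(c,1),"z",np.round(np.nanpercentile(zz,[5,50,95])*1000),"rect",(round(u,1),round(v,1),round(w,1),round(h,1),round(ang,1)),np.round(np.nanmedian(W[l],0),4))
E
python3 meas.py a
python3 - <<'E'
from geo import *
p=cv2.imread("pics/a_top.png");g=p.max(2)
d=np.load("/tmp/a_top.npy");W=cloud("top",d)
# handle
m=(g<35);m2=np.zeros_like(m);m2[212:224,290:332]=m[212:224,290:332]
# include z
q=np.argwhere(m2)[:,::-1].astype(np.float32);print("handle",len(q),cv2.minAreaRect(q),np.nanmedian(W[m2],0))
m3=np.zeros_like(m);m3[203:217,382:396]=m[203:217,382:396]
print("knob",m3.sum(),np.argwhere(m3)[:,::-1].mean(0),np.nanpercentile(W[m3],[10,50,90],axis=0))
for u,v,z,nm in [(255+37/5,105+65/5,.105,"hous BL"),(255+425/5,105+45/5,.105,"hous BR"),(255+75/5,105+645/5,.113,"front L"),(255+475/5,105+625/5,.113,"front R"),(255+280/5,105+560/5,.149,"handle top"),(255+670/5,105+522/5,.129,"knob top"),(255+692/5,105+564/5,.071,"tab"),(255+567/5,105+500/5,.09,"pivot"),(255+250/5,105+437/5,.101,"potknob")]:
    print(nm,np.round(ray("top",u,v,z),4),np.round(W[int(round(v)),int(round(u))],4))
E
```

```text
pink [178 161  23  28 415] [189.1 174.8] z [36. 42. 50.] rect (189.0, 174.8, 19.8, 26.0, 7.6) [0.6216 0.2509 0.0423]
mint [217 168  23  29 433] [227.9 181.7] z [36. 43. 69.] rect (227.9, 181.9, 19.7, 25.8, 9.5) [0.6043 0.1121 0.0433]
blue [152  70  35   3 102] [168.9  71. ] z [ 95. 100. 106.] rect (169.0, 71.0, 2.0, 34.0, 90.0) [0.9953 0.3256 0.1004]
blue [297  70  35   4  77] [313.5  71.6] z [ 93. 102. 106.] rect (314.0, 71.5, 3.0, 34.0, 90.0) [ 0.9951 -0.1949  0.1015]
blue [441  71  35   4  87] [457.3  72. ] z [ 95. 100. 178.] rect (458.0, 72.5, 3.0, 34.0, 90.0) [ 0.9966 -0.6998  0.0998]
blue [292 185  15  20 134] [298.2 196.5] z [105. 111. 116.] rect (297.6, 196.3, 21.5, 9.6, 61.9) [ 0.5359 -0.1279  0.1109]
blue [306 194   9  10  21] [310.4 198.7] z [105. 110. 118.] rect (311.0, 198.5, 5.4, 9.4, 63.4) [ 0.5296 -0.1718  0.1105]
blue [169 210  24  30 488] [180.5 224.1] z [36. 43. 70.] rect (180.5, 224.3, 26.2, 20.1, 77.0) [0.4522 0.2761 0.043 ]
handle 160 ((310.5120544433594, 217.70518493652344), (4.404151916503906, 35.233211517333984), 86.633544921875) [ 0.45975445 -0.16427633  0.14879121]
knob 61 [388.62295082 209.91803279] [[ 0.48283563 -0.44033794  0.09213353]
 [ 0.49110596 -0.42952049  0.12717684]
 [ 0.49915732 -0.4234733   0.13193205]]
hous BL [ 0.8186 -0.0092  0.105 ] [ 0.8171 -0.0076  0.1093]
hous BR [ 0.8342 -0.2824  0.105 ] [ 0.8292 -0.2795  0.1182]
front L [ 0.4102 -0.0318  0.113 ] [ 0.4159 -0.0349  0.0568]
front R [ 0.4235 -0.2998  0.113 ] [ 0.4277 -0.3085  0.0755]
handle top [ 0.4624 -0.1648  0.149 ] [ 0.4622 -0.1647  0.1502]
knob top [ 0.4909 -0.4295  0.129 ] [ 0.4922 -0.4295  0.1292]
tab [ 0.4706 -0.4618  0.071 ] [ 0.4689 -0.458   0.0782]
pivot [ 0.5122 -0.3719  0.09  ] [ 0.5116 -0.3694  0.0941]
potknob [ 0.5539 -0.1534  0.101 ] [ 0.5531 -0.1519  0.1126]
```

```bash
cat > plan.py <<'E'
import sys,numpy as np
from scipy.spatial.transform import Rotation as R
from cell import get_state
def plan(x,y,z,jaw):
    """delta to TCP x,y,z (m) with the jaw line at angle jaw (rad, mod pi), tool down"""
    s=get_state();r=R.from_rotvec(s["orientation"])
    best=None
    for a in (jaw,jaw+np.pi):
        Z=np.array([np.cos(a),np.sin(a),0]);Y=np.array([0,0,-1.]);X=np.cross(Y,Z)
        d=(R.from_matrix(np.c_[X,Y,Z])*r.inv()).as_rotvec(degrees=True)
        if best is None or np.linalg.norm(d)<np.linalg.norm(best): best=d
    print("lin",np.round((np.array([x,y,z])-s["tool_pos"])*1000,1),"twist",np.round(best,2),"q",np.round(s["q"],2),"g",round(s["gripper_width"],4),"F",np.round(s["force"],1),"t",s["t"])
if __name__=="__main__": plan(*map(float,sys.argv[1:5]))
E
python3 plan.py .4909 -.4295 .2 0.2
python3 - <<'E'
from geo import *
from cell import get_state
from scipy.spatial.transform import Rotation as R
print(R.from_rotvec(get_state()["orientation"]).as_matrix().round(3))
print(ray("top",310.51,217.7,.149))
yaw=.055;c,s=np.cos(yaw),np.sin(yaw);X=np.array([c,s]);Y=np.array([-s,c]);O=np.array([.530,-.161])
piv=O-.03*X-.205*Y;print("piv",piv)
for n,P in(("knob",(.4909,-.4295)),("tab",(.4706,-.4618))):
    v=np.array(P)-piv;print(n,np.hypot(*v),np.arctan2(-v@Y,-v@X))
# check scene-view of knob, tab
for P in((.4909,-.4295,.129),(.4706,-.4618,.071),(*piv,.09),(.462,-.1648,.149)):print(proj("scene",P))
E
python3 -c "
from geo import *
crop('pics/a_scene.png','pics/a_c3.png',85,165,130,100,6)"
```

```text
lin [  255.8 -1008.4   -38.8] twist [ 3.000e-02 -5.000e-02 -5.644e+01] q [ 1.08  0.49  1.56  0.    1.09 -0.11] g 0.0861 F [0.3 0.2 0.3] t 0.1
[[ 0.926 -0.     0.376]
 [-0.376 -0.001  0.926]
 [-0.    -1.    -0.001]]
[ 0.4600695  -0.16317716  0.149     ]
piv [ 0.51131468 -0.36733918]
knob 0.0654272589586973 1.1984768163330455
tab 0.10286170784271158 1.1088361570910514
[106.39267996 195.62892507]
[101.75623839 207.44350668]
[129.76744555 208.04886709]
[195.04995686 177.33341129]
```

View pics/a_c3.png

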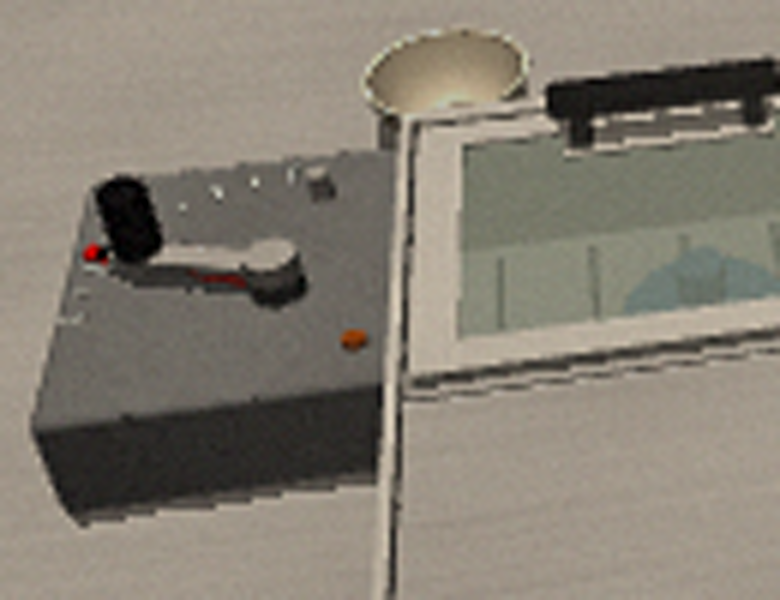

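```bash
python3 -m handwheel '[{"linear":[23,-32,0],"twist":[0,0,-4]},{"linear":[46,-64,0],"twist":[0,0,-8]},{"linear":[69,-96,0],"twist":[0,0,-12]},{"linear":[92,-128,0],"twist":[0,0,-16]},{"linear":[115,-160,0],"twist":[0,0,-20]},{"linear":[138,-192,0],"twist":[0,0,-24]},{"linear":[161,-224,0],"twist":[0,0,-28]},{"linear":[184,-256,0],"twist":[0,0,-32]},{"linear":[207,-288,0],"twist":[0,0,-36]},{"linear":[230,-320,0],"twist":[0,0,-40]},{"linear":[253,-352,0],"twist":[0,0,-43]},{"linear":[270,-380,0],"twist":[0,0,-43]}]' 45 25; python3 plan.py .4909 -.4295 .2 -.316
```

```text
t: 1.1
tool_pos: [0.5065, 0.1969, 0.2391]
orientation: [-1.383, 0.887, -0.887]
force: [-0.8, 0.2, -0.5]
gripper_width: 0.0447
lin [ -15.6 -626.4  -39.1] twist [ 1.000e-02 -0.000e+00 -4.277e+01] q [ 0.25  0.38  1.76 -0.    1.01 -0.18] g 0.0447 F [-0.8  0.2 -0.5] t 1.1
```

```bash
python3 -m handwheel '[{"linear":[0,-39,0],"twist":[0,0,-4]},{"linear":[0,-78,0],"twist":[0,0,-8]},{"linear":[0,-117,0],"twist":[0,0,-12]},{"linear":[0,-156,0],"twist":[0,0,-16]},{"linear":[0,-195,0],"twist":[0,0,-20]},{"linear":[0,-234,0],"twist":[0,0,-24]},{"linear":[0,-273,0],"twist":[0,0,-28]},{"linear":[0,-312,0],"twist":[0,0,-32]},{"linear":[0,-351,0],"twist":[0,0,-36]},{"linear":[0,-390,0],"twist":[0,0,-40]},{"linear":[0,-429,0],"twist":[0,0,-43]},{"linear":[0,-468,0],"twist":[0,0,-43]}]'; python3 -m handwheel '[{"linear":[-4,-40,-6],"twist":[0,0,0]},{"linear":[-8,-80,-12],"twist":[0,0,0]},{"linear":[-12,-120,-20],"twist":[0,0,0]},{"linear":[-16,-150,-35],"twist":[0,0,0]},{"linear":[-16,-158,-40],"twist":[0,0,0]},{"linear":[-16,-158,-40],"twist":[0,0,0]}]'; python3 look.py b; python3 plan.py .4909 -.4295 .104 -.316
python3 -c "
from geo import *
crop('pics/b_top.png','pics/b_c1.png',330,150,100,100,6)
crop('pics/b_scene.png','pics/b_c3.png',85,145,130,100,6)"
```

```text
t: 2.1
tool_pos: [0.5047, -0.2709, 0.2392]
orientation: [-1.041, 1.441, -1.44]
force: [0.7, 1.2, 0.3]
gripper_width: 0.045
t: 2.6
tool_pos: [0.4881, -0.4284, 0.197]
orientation: [-1.042, 1.443, -1.437]
force: [-1.3, 1.1, -0.8]
gripper_width: 0.0452
2.7 [ 0.48915868 -0.42612058  0.19912155] [-1.04256298  1.43911924 -1.43713853] 0.04500488811772755 [0.86818517 0.24984665 0.71904493]
lin [  1.7  -3.4 -95.1] twist [-0.06 -0.03  0.01] q [-0.82  0.56  1.54  0.    1.04 -0.5 ] g 0.045 F [0.9 0.2 0.7] t 2.7
```

View pics/b_c1.png

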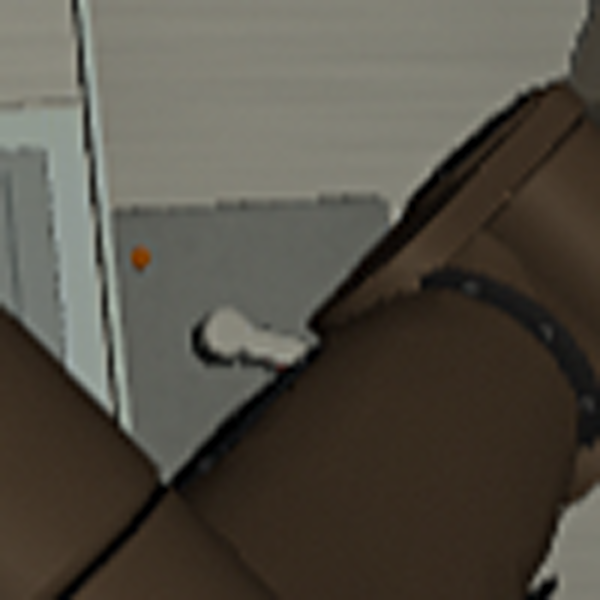

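View pics/b_c3.png

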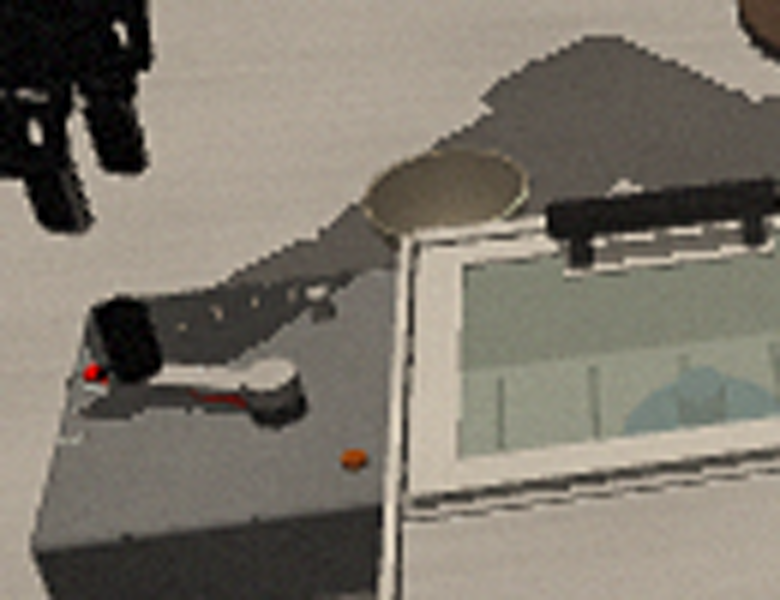

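The open fingers are above the knob (around (60,140)/6 in the scene crop). Descending now.

```bash
python3 -m handwheel '[{"linear":[1,-2,-25],"twist":[0,0,0]},{"linear":[1,-2,-50],"twist":[0,0,0]},{"linear":[1,-2,-70],"twist":[0,0,0]},{"linear":[1,-2,-84],"twist":[0,0,0]},{"linear":[1,-2,-93],"twist":[0,0,0]},{"linear":[1,-2,-93],"twist":[0,0,0]}]'; python3 -m handwheel '[{"linear":[0,0,0],"twist":[0,0,0]},{"linear":[0,0,0],"twist":[0,0,0]},{"linear":[0,0,0],"twist":[0,0,0]},{"linear":[0,0,0],"twist":[0,0,0]},{"linear":[0,0,0],"twist":[0,0,0]},{"linear":[0,0,0],"twist":[0,0,0]}]' 18 25;python3 plan.py .4909 -.4295 .104 -.316
```

```text
t: 3.2
tool_pos: [0.4904, -0.4272, 0.1055]
orientation: [-1.044, 1.439, -1.435]
force: [0.4, 0.0, -0.7]
gripper_width: 0.0453
t: 3.7
tool_pos: [0.4909, -0.4289, 0.1078]
orientation: [-1.042, 1.436, -1.44]
force: [2.4, 4.0, 7.8]
gripper_width: 0.0234
lin [ 0.  -0.6 -3.8] twist [0.07 0.12 0.  ] q [-0.82  0.67  1.61  0.    0.86 -0.5 ] g 0.0234 F [2.4 4.  7.8] t 3.7
```

```bash
python3 - <<'E'
import numpy as np
f0=1.2
p=lambda f:70*np.array([np.cos(np.pi+.055+f),np.sin(np.pi+.055+f)])
for i in range(1,13):
    f=f0-.1*i; print(i,np.round(p(f)-p(f0),1),round(-5.73*i,1))
E
```

```text
1 [-6.5  2.5] -5.7
2 [-12.8   5.6] -11.5
3 [-18.7   9.4] -17.2
4 [-24.2  13.7] -22.9
5 [-29.2  18.6] -28.7
6 [-33.8  23.9] -34.4
7 [-37.8  29.7] -40.1
8 [-41.1  35.8] -45.8
9 [-43.9  42.2] -51.6
10 [-46.   48.9] -57.3
11 [-47.4  55.7] -63.0
12 [-48.2  62.7] -68.8
```

```bash
python3 -m handwheel '[{"linear":[0,0,2],"twist":[0,0,0]},{"linear":[-6.5,2.5,2],"twist":[0,0,-5.7]},{"linear":[-12.8,5.6,2],"twist":[0,0,-11.5]},{"linear":[-18.7,9.4,2],"twist":[0,0,-17.2]},{"linear":[-24.2,13.7,2],"twist":[0,0,-22.9]},{"linear":[-29.2,18.6,2],"twist":[0,0,-28.7]},{"linear":[-33.8,23.9,2],"twist":[0,0,-34.4]},{"linear":[-37.8,29.7,2],"twist":[0,0,-40.1]},{"linear":[-41.1,35.8,2],"twist":[0,0,-45.8]},{"linear":[-43.9,42.2,2],"twist":[0,0,-51.6]}]'
python3 plan.py .4414 -.3712 .11 -1.516
```

```text
t: 4.53
tool_pos: [0.4477, -0.3863, 0.1081]
orientation: [-0.354, 2.03, -2.032]
force: [21.4, 3.6, -13.9]
gripper_width: 0.0227
lin [-6.3 15.1  1.9] twist [  0.06   0.18 -16.83] q [-0.82  0.6   1.77  0.    0.77  0.4 ] g 0.0227 F [ 21.4   3.6 -13.9] t 4.5333
```

```bash
python3 -m handwheel '[{"linear":[2,0,-1],"twist":[0,0,0]},{"linear":[0,6.7,-1],"twist":[0,0,-5.7]},{"linear":[-1,13.5,-1],"twist":[0,0,-11.5]},{"linear":[-1.5,18,-1],"twist":[0,0,-15.5]},{"linear":[-1.5,18,-1],"twist":[0,0,-15.5]}]'
python3 plan.py .4414 -.3712 .11 -1.516
```

```text
t: 4.95
tool_pos: [0.4454, -0.3706, 0.108]
orientation: [-0.085, 2.174, -2.185]
force: [2.9, -9.9, -3.2]
gripper_width: 0.0232
lin [-4.  -0.6  2. ] twist [ 0.28  0.14 -1.48] q [-0.81  0.59  1.8  -0.    0.75  0.68] g 0.0232 F [ 2.9 -9.9 -3.2] t 4.95
```

```bash
python3 -m handwheel '[{"linear":[0,1,0],"twist":[0,0,-1]},{"linear":[0,2,0],"twist":[0,0,-1.5]},{"linear":[0,2,0],"twist":[0,0,-1.5]},{"linear":[0,2,0],"twist":[0,0,-1.5]}]'
python3 plan.py .4414 -.3712 .11 -1.516
```

```text
t: 5.28
tool_pos: [0.4457, -0.3705, 0.1081]
orientation: [-0.06, 2.182, -2.198]
force: [1.9, -20.1, -8.0]
gripper_width: 0.0228
lin [-4.3 -0.7  1.9] twist [ 0.4   0.21 -0.2 ] q [-0.81  0.59  1.8  -0.    0.74  0.71] g 0.0228 F [  1.9 -20.1  -8. ] t 5.2833
```

At the stop: 20 N of reaction with no movement. Releasing.

```bash
python3 -m handwheel '[{"linear":[0,-2,0],"twist":[0,0,0]},{"linear":[0,-2,0],"twist":[0,0,0]},{"linear":[0,-2,0],"twist":[0,0,0]},{"linear":[0,-2,0],"twist":[0,0,0]},{"linear":[0,-2,20],"twist":[0,0,0]},{"linear":[0,-2,55],"twist":[0,0,0]},{"linear":[0,-2,95],"twist":[0,0,0]},{"linear":[0,35,115],"twist":[0,0,0]},{"linear":[0,75,115],"twist":[0,0,0]},{"linear":[0,115,115],"twist":[0,0,0]},{"linear":[0,145,115],"twist":[0,0,0]},{"linear":[0,145,115],"twist":[0,0,0]}]' 45
python3 look.py c; python3 plan.py .461 -.164 .2 .055
python3 -c "
from geo import *
crop('pics/c_top.png','pics/c_c1.png',255,120,155,130,5)
crop('pics/c_scene.png','pics/c_c3.png',85,145,130,100,6)"
```

```text
t: 6.28
tool_pos: [0.4439, -0.2171, 0.2228]
orientation: [-0.067, 2.192, -2.19]
force: [0.2, -0.9, 0.3]
gripper_width: 0.0449
6.3833 [ 0.44493272 -0.22081064  0.22281655] [-0.06515163  2.19010626 -2.19140651] 0.044825321924637 [ 0.2277922  -0.10382894  1.19261013]
lin [ 16.1  56.8 -22.8] twist [0.000e+00 5.000e-02 8.972e+01] q [-0.59  0.33  1.89 -0.    0.92  0.92] g 0.0448 F [ 0.2 -0.1  1.2] t 6.3833
```

View pics/c_c1.png

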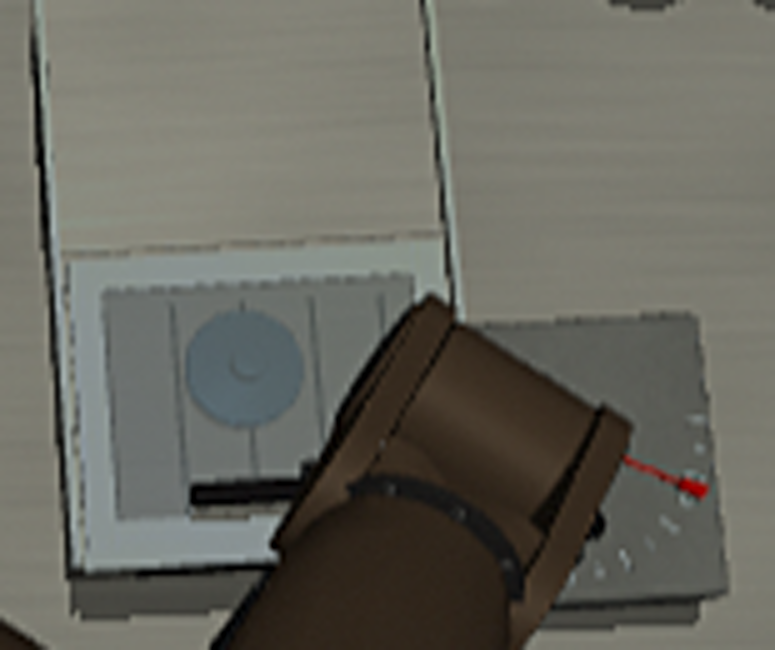

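View pics/c_c3.png

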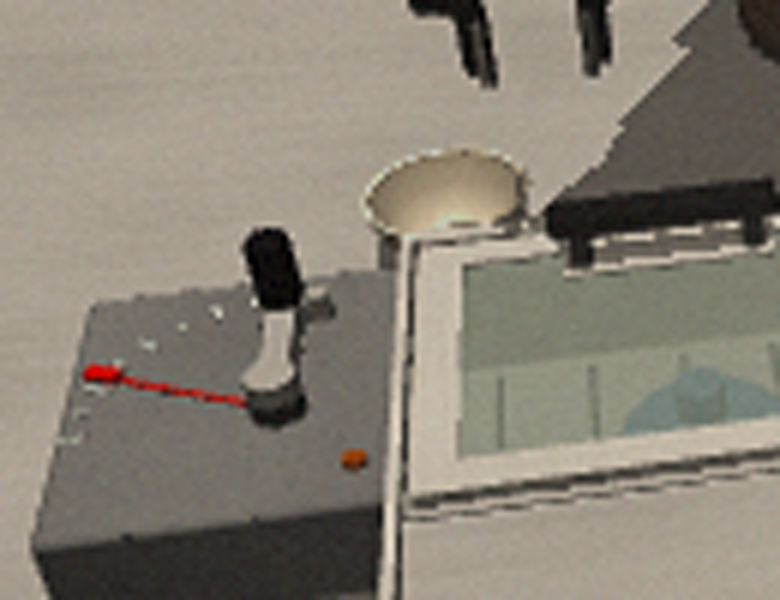

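Lever is at OFF (arm pointing to the front). Going to the lid handle.

```bash
python3 -m handwheel '[{"linear":[5,10,0],"twist":[0,0,7]},{"linear":[8,20,0],"twist":[0,0,14]},{"linear":[12,30,0],"twist":[0,0,21]},{"linear":[16,40,0],"twist":[0,0,28]},{"linear":[16,50,0],"twist":[0,0,35]},{"linear":[16,55,0],"twist":[0,0,42]},{"linear":[16,55,0],"twist":[0,0,49]},{"linear":[16,55,0],"twist":[0,0,56]},{"linear":[16,55,0],"twist":[0,0,63]},{"linear":[16,55,0],"twist":[0,0,70]},{"linear":[16,55,0],"twist":[0,0,77]},{"linear":[16,55,0],"twist":[0,0,84]}]'
python3 -m handwheel '[{"linear":[0,0,-10],"twist":[0,0,5.7]},{"linear":[0,0,-20],"twist":[0,0,5.7]},{"linear":[0,0,-20],"twist":[0,0,5.7]}]'; python3 plan.py .461 -.164 .133 .055
```

```text
t: 7.38
tool_pos: [0.461, -0.1679, 0.2222]
orientation: [-1.189, 1.24, -1.24]
force: [0.3, 0.2, 0.2]
gripper_width: 0.0451
t: 7.63
tool_pos: [0.4604, -0.1675, 0.2009]
orientation: [-1.234, 1.173, -1.17]
force: [-0.2, -0.1, -1.3]
gripper_width: 0.0447
lin [  0.6   3.5 -67.9] twist [-0.05 -0.11  0.21] q [-0.48  0.35  1.93 -0.    0.87 -0.54] g 0.0447 F [-0.2 -0.1 -1.3] t 7.6333
```

```bash
python3 -m handwheel '[{"linear":[1,3,-25],"twist":[0,0,0]},{"linear":[1,3,-45],"twist":[0,0,0]},{"linear":[1,3,-60],"twist":[0,0,0]},{"linear":[1,3,-66],"twist":[0,0,0]},{"linear":[1,3,-66],"twist":[0,0,0]}]'
python3 -m handwheel '[{"linear":[0,0,0],"twist":[0,0,0]},{"linear":[0,0,0],"twist":[0,0,0]},{"linear":[0,0,0],"twist":[0,0,0]},{"linear":[0,0,0],"twist":[0,0,0]},{"linear":[0,0,0],"twist":[0,0,0]},{"linear":[0,0,0],"twist":[0,0,0]}]' 10 25; python3 plan.py .661 -.153 .135 .055
```

```text
t: 8.05
tool_pos: [0.4616, -0.1642, 0.1355]
orientation: [-1.234, 1.173, -1.17]
force: [-0.2, -0.5, -0.4]
gripper_width: 0.0452
t: 8.55
tool_pos: [0.4622, -0.1641, 0.1373]
orientation: [-1.233, 1.168, -1.172]
force: [-0.9, -1.0, 7.6]
gripper_width: 0.0148
lin [198.8  11.1  -2.3] twist [0.07 0.1  0.13] q [-0.48  0.45  1.99 -0.    0.7  -0.53] g 0.0148 F [-0.9 -1.   7.6] t 8.55
```

```bash
python3 -m handwheel '[{"linear":[5,0.3,1],"twist":[0,0,0]},{"linear":[20,1.1,1],"twist":[0,0,0]},{"linear":[40,2.2,1],"twist":[0,0,0]},{"linear":[60,3.3,1],"twist":[0,0,0]},{"linear":[80,4.4,1],"twist":[0,0,0]},{"linear":[100,5.5,1],"twist":[0,0,0]},{"linear":[120,6.6,1],"twist":[0,0,0]},{"linear":[140,7.7,1],"twist":[0,0,0]},{"linear":[160,8.8,1],"twist":[0,0,0]},{"linear":[180,9.9,1],"twist":[0,0,0]},{"linear":[195,10.7,1],"twist":[0,0,0]},{"linear":[199,11,1],"twist":[0,0,0]}]'
python3 plan.py .661 -.153 .135 .055
```

```text
t: 9.55
tool_pos: [0.6602, -0.1521, 0.1374]
orientation: [-1.237, 1.174, -1.167]
force: [-28.1, -0.5, 14.2]
gripper_width: 0.0155
lin [ 0.8 -0.9 -2.4] twist [-0.04 -0.3   0.08] q [-0.32  0.67  1.51 -0.    0.96 -0.38] g 0.0155 F [-28.1  -0.5  14.2] t 9.55
```

```bash
python3 -m handwheel '[{"linear":[-2,0,0],"twist":[0,0,0]},{"linear":[-2,0,0],"twist":[0,0,0]},{"linear":[-2,0,0],"twist":[0,0,0]},{"linear":[-2,0,30],"twist":[0,0,0]},{"linear":[-2,0,70],"twist":[0,0,0]},{"linear":[-2,0,110],"twist":[0,0,0]},{"linear":[-20,30,120],"twist":[0,0,0]},{"linear":[-40,65,120],"twist":[0,0,0]},{"linear":[-60,100,120],"twist":[0,0,0]},{"linear":[-80,135,120],"twist":[0,0,0]},{"linear":[-100,170,120],"twist":[0,0,0]},{"linear":[-120,200,120],"twist":[0,0,0]}]' 60
python3 look.py d
python3 -c "
from geo import *
crop('pics/d_top.png','pics/d_c1.png',255,100,155,150,5)"
```

```text
t: 10.55
tool_pos: [0.5394, 0.0489, 0.2578]
orientation: [-1.232, 1.17, -1.171]
force: [2.1, 0.8, 0.9]
gripper_width: 0.0601
10.65 [0.538205   0.05060317 0.25815966] [-1.23417002  1.16812698 -1.16793642] 0.05996452423011504 [ 1.10869343 -0.4463263  -0.10333739]
```

View pics/d_c1.png

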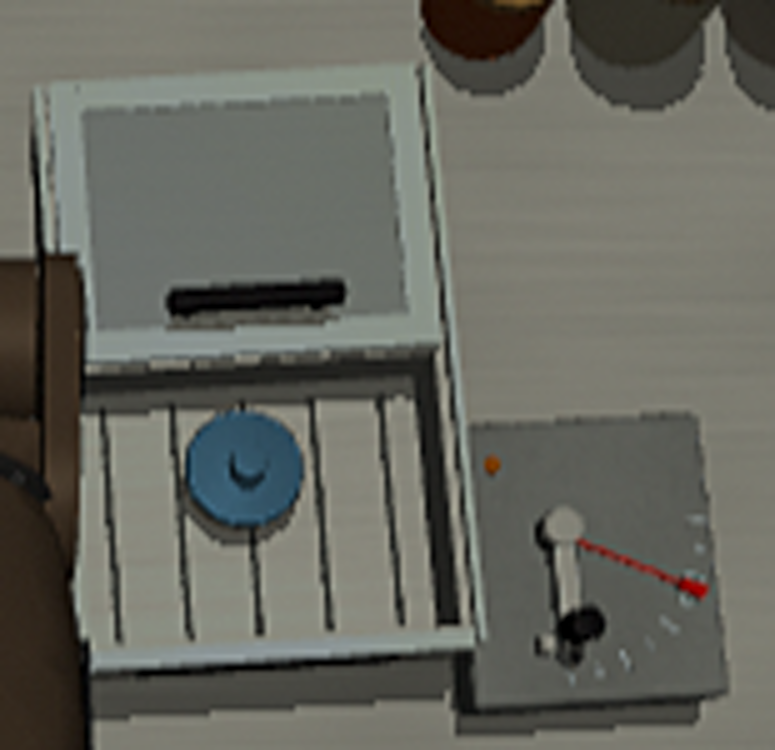

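View pics/d_scene.png

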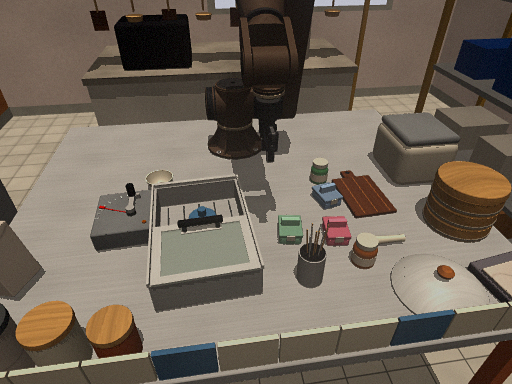

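The lid is open and stays. The pot is at about (304,193) in the top view. Measuring the pot and the board.

```bash
python3 - <<'E'
from geo import *
p=cv2.imread("pics/d_top.png");hsv=cv2.cvtColor(p,cv2.COLOR_BGR2HSV);W=cloud("top",np.load("/tmp/d_top.npy"))
m=cv2.inRange(hsv,(98,80,40),(120,255,255));m2=np.zeros_like(m);m2[175:215,285:325]=m[175:215,285:325]
c,_=cv2.findContours(m2,cv2.RETR_EXTERNAL,cv2.CHAIN_APPROX_NONE);c=max(c,key=cv2.contourArea)
e=cv2.fitEllipse(c);print(e,cv2.minEnclosingCircle(c),np.round(ray("top",*e[0],.076),4))
q=W[m2>0];print(np.nanpercentile(q[:,2],[2,10,50,90,98]))
k=q[q[:,2]>.088];print("knob",len(k),k.mean(0),np.median(k,0),"lid",np.median(q[(q[:,2]>.06)&(q[:,2]<.088)],0))
print(ray("top",304.7,192.5,.101))
# handle now
g=p.max(2);h=np.zeros_like(g,bool);h[153:165,285:328]=g[153:165,285:328]<35
q=np.argwhere(h)[:,::-1].astype(np.float32);r=cv2.minAreaRect(q);print(r,ray("top",*r[0],.147))
# board
hb=cv2.inRange(cv2.cvtColor(cv2.imread("pics/a_top.png"),cv2.COLOR_BGR2HSV),(3,120,20),(20,255,255));hb2=np.zeros_like(hb);hb2[190:258,118:172]=hb[190:258,118:172]
r=cv2.minAreaRect(np.argwhere(hb2)[:,::-1].astype(np.float32));print("board",r,ray("top",*r[0],.014),[np.round(ray("top",*b,.014),3) for b in cv2.boxPoints(r)])
E
```

```text
((303.2276306152344, 193.3859100341797), (21.989469528198242, 22.80938148498535), 116.47077941894531) ((303.30645751953125, 193.30645751953125), 11.780095100402832) [ 0.5553 -0.1505  0.076 ]
[0.06564202 0.06909994 0.0746129  0.09674212 0.10280011]
knob 45 [ 0.55780705 -0.15158328  0.10105323] [ 0.55863703 -0.15091832  0.10086088] lid [ 0.5535116  -0.14897406  0.07391224]
[ 0.55359859 -0.15237367  0.101     ]
((305.98309326171875, 159.19537353515625), (4.936831951141357, 34.22500228881836), 86.8201675415039) [ 0.65854342 -0.15301871  0.147     ]
board ((143.49998474121094, 226.5), (60.99999237060547, 40.99999237060547), 90.0) [0.44711489 0.41180194 0.014     ] [array([0.557, 0.489, 0.014]), array([0.557, 0.343, 0.014]), array([0.339, 0.336, 0.014]), array([0.34 , 0.479, 0.014])]
```

```bash
python3 -m handwheel '[{"linear":[3,-35,0],"twist":[0,0,0]},{"linear":[6,-70,0],"twist":[0,0,0]},{"linear":[9,-105,0],"twist":[0,0,0]},{"linear":[12,-140,0],"twist":[0,0,0]},{"linear":[15,-175,0],"twist":[0,0,0]},{"linear":[17,-200,-20],"twist":[0,0,0]},{"linear":[17,-201,-55],"twist":[0,0,0]},{"linear":[17,-201,-90],"twist":[0,0,0]},{"linear":[17,-201,-90],"twist":[0,0,0]}]' 50 40
python3 plan.py .556 -.151 .088 .055; python3 look.py e; python3 -c "
from geo import *
crop('pics/e_scene.png','pics/e_c3.png',140,145,130,100,6)"
```

```text
t: 11.4
tool_pos: [0.5554, -0.1541, 0.1621]
orientation: [-1.236, 1.179, -1.166]
force: [-0.7, 1.4, -1.2]
gripper_width: 0.0502
lin [  0.6   3.1 -74.1] twist [-0.18 -0.43  0.26] q [-0.39  0.51  1.76  0.    0.88 -0.44] g 0.0502 F [-0.7  1.4 -1.2] t 11.4
11.5 [ 0.55784019 -0.15411274  0.16754492] [-1.2336646   1.17190453 -1.17006608] 0.049890297514637555 [ 0.10292457 -0.14585559  0.62252661]
```

View pics/e_c3.png

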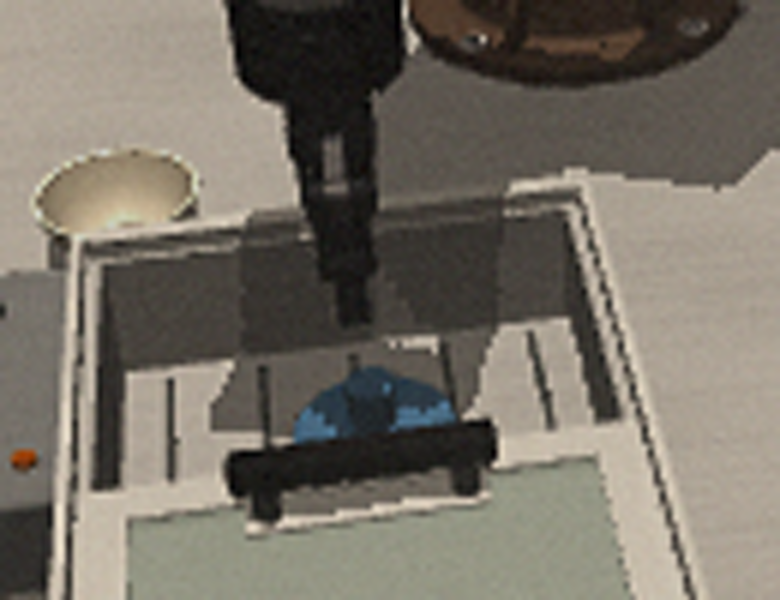

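The gripper is just above the pot knob, so I descend with a +3 mm shift in y.

```bash
python3 -m handwheel '[{"linear":[-1,3,-25],"twist":[0,0,0]},{"linear":[-1,3,-45],"twist":[0,0,0]},{"linear":[-1,3,-62],"twist":[0,0,0]},{"linear":[-1,3,-72],"twist":[0,0,0]},{"linear":[-1,3,-79],"twist":[0,0,0]},{"linear":[-1,3,-79],"twist":[0,0,0]}]'
python3 plan.py .556 -.151 .088 .055
python3 -m handwheel '[{"linear":[0,0,0],"twist":[0,0,0]},{"linear":[0,0,0],"twist":[0,0,0]},{"linear":[0,0,0],"twist":[0,0,0]},{"linear":[0,0,0],"twist":[0,0,0]},{"linear":[0,0,0],"twist":[0,0,0]},{"linear":[0,0,0],"twist":[0,0,0]}]' 15 40; python3 plan.py .556 -.151 .088 .055
```

```text
t: 12.0
tool_pos: [0.5572, -0.1507, 0.0887]
orientation: [-1.233, 1.17, -1.171]
force: [-1.0, -0.3, -0.1]
gripper_width: 0.0503
lin [-1.2 -0.3 -0.7] twist [0.01 0.04 0.14] q [-0.38  0.61  1.82  0.    0.71 -0.43] g 0.0503 F [-1.  -0.3 -0.1] t 12.0
t: 12.5
tool_pos: [0.5571, -0.1509, 0.0895]
orientation: [-1.233, 1.169, -1.172]
force: [-3.4, 0.1, 7.0]
gripper_width: 0.0233
lin [-1.1 -0.1 -1.5] twist [0.04 0.09 0.16] q [-0.38  0.61  1.82 -0.    0.71 -0.43] g 0.0233 F [-3.4  0.1  7. ] t 12.5
```

```bash
python3 -m handwheel '[{"linear":[0,0,3],"twist":[0,0,0]},{"linear":[0,0,10],"twist":[0,0,0]},{"linear":[0,0,22],"twist":[0,0,0]},{"linear":[0,0,38],"twist":[0,0,0]},{"linear":[0,0,56],"twist":[0,0,0]},{"linear":[0,0,76],"twist":[0,0,0]},{"linear":[0,0,96],"twist":[0,0,0]},{"linear":[0,0,114],"twist":[0,0,0]},{"linear":[0,0,124],"twist":[0,0,0]},{"linear":[0,0,128],"twist":[0,0,0]},{"linear":[0,0,128],"twist":[0,0,0]}]'
python3 plan.py .45 .412 .22 .055; python3 look.py f
```

```text
t: 13.42
tool_pos: [0.5568, -0.1507, 0.2169]
orientation: [-1.233, 1.17, -1.171]
force: [0.5, -0.2, -3.3]
gripper_width: 0.0229
lin [-106.8  562.7    3.1] twist [0.02 0.06 0.15] q [-0.38  0.45  1.71  0.    0.99 -0.43] g 0.0229 F [ 0.5 -0.2 -3.3] t 13.4167
13.5167 [ 0.55641126 -0.15056168  0.21546856] [-1.23391383  1.17166435 -1.16968668] 0.023518762079340373 [-1.06305353  0.8817489  -3.26623374]
```

View pics/f_scene.png

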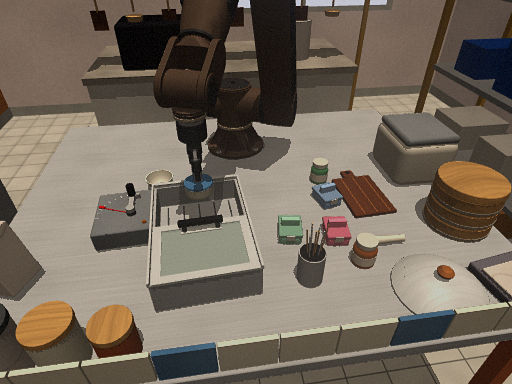

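The pot hangs upright at (199,183). Carrying it to the board.

```bash
python3 -m handwheel '[{"linear":[-1,6,0],"twist":[0,0,0]},{"linear":[-3,18,0],"twist":[0,0,0]},{"linear":[-7,36,0],"twist":[0,0,0]},{"linear":[-11,60,0],"twist":[0,0,0]},{"linear":[-16,86,0],"twist":[0,0,0]},{"linear":[-21,112,0],"twist":[0,0,0]},{"linear":[-26,138,0],"twist":[0,0,0]},{"linear":[-31,164,0],"twist":[0,0,0]},{"linear":[-36,190,0],"twist":[0,0,0]},{"linear":[-41,216,0],"twist":[0,0,0]},{"linear":[-46,242,0],"twist":[0,0,0]},{"linear":[-51,268,0],"twist":[0,0,0]}]'
python3 -m handwheel '[{"linear":[-5,26,0],"twist":[0,0,0]},{"linear":[-10,52,0],"twist":[0,0,0]},{"linear":[-15,78,0],"twist":[0,0,0]},{"linear":[-20,104,0],"twist":[0,0,0]},{"linear":[-25,130,0],"twist":[0,0,0]},{"linear":[-30,156,0],"twist":[0,0,0]},{"linear":[-35,182,0],"twist":[0,0,0]},{"linear":[-40,208,0],"twist":[0,0,0]},{"linear":[-45,234,0],"twist":[0,0,0]},{"linear":[-50,258,0],"twist":[0,0,0]},{"linear":[-53,276,0],"twist":[0,0,0]},{"linear":[-55,286,0],"twist":[0,0,0]}]'
python3 plan.py .45 .412 .22 .055
python3 -m handwheel '[{"linear":[-1,4,0],"twist":[0,0,0]},{"linear":[-1,6,-4],"twist":[0,0,0]},{"linear":[-1,6,-16],"twist":[0,0,0]},{"linear":[-1,6,-36],"twist":[0,0,0]},{"linear":[-1,6,-60],"twist":[0,0,0]},{"linear":[-1,6,-84],"twist":[0,0,0]},{"linear":[-1,6,-104],"twist":[0,0,0]},{"linear":[-1,6,-118],"twist":[0,0,0]},{"linear":[-1,6,-126],"twist":[0,0,0]},{"linear":[-1,6,-130],"twist":[0,0,0]},{"linear":[-1,6,-130],"twist":[0,0,0]}]'
python3 look.py g
```

```text
t: 14.52
tool_pos: [0.5046, 0.1193, 0.2159]
orientation: [-1.234, 1.171, -1.17]
force: [0.2, 0.7, -3.3]
gripper_width: 0.0231
t: 15.52
tool_pos: [0.4491, 0.4056, 0.2156]
orientation: [-1.235, 1.17, -1.169]
force: [-0.1, 0.0, -4.4]
gripper_width: 0.0232
lin [0.9 6.4 4.4] twist [ 0.02 -0.05  0.05] q [0.63 0.49 1.64 0.   1.02 0.57] g 0.0232 F [-0.1  0.  -4.4] t 15.5167
t: 16.43
tool_pos: [0.4498, 0.4087, 0.0859]
orientation: [-1.234, 1.171, -1.171]
force: [-0.8, 1.4, -2.8]
gripper_width: 0.0236
16.5333 [0.45017581 0.40926533 0.08707831] [-1.23219227  1.17036824 -1.17086519] 0.0232417335007189 [-0.32136028  0.01035197 -3.52108189]
```

View pics/g_scene.png

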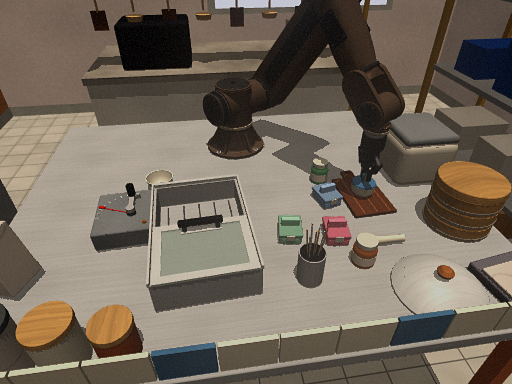

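```bash
python3 -m handwheel '[{"linear":[0,0,-3],"twist":[0,0,0]},{"linear":[0,0,-6],"twist":[0,0,0]},{"linear":[0,0,-8],"twist":[0,0,0]},{"linear":[0,0,-10],"twist":[0,0,0]},{"linear":[0,0,-11],"twist":[0,0,0]},{"linear":[0,0,-11.5],"twist":[0,0,0]},{"linear":[0,0,-12],"twist":[0,0,0]},{"linear":[0,0,-12],"twist":[0,0,0]}]'
python3 -m handwheel '[{"linear":[0,0,-0.5],"twist":[0,0,0]},{"linear":[0,0,-1],"twist":[0,0,0]},{"linear":[0,0,-1],"twist":[0,0,0]}]'
python3 -m handwheel '[{"linear":[0,0,-0.5],"twist":[0,0,0]},{"linear":[0,0,-1],"twist":[0,0,0]},{"linear":[0,0,-1],"twist":[0,0,0]}]'
```

```text
t: 17.2
tool_pos: [0.4498, 0.4093, 0.0743]
orientation: [-1.233, 1.171, -1.171]
force: [-0.4, -0.9, -3.8]
gripper_width: 0.0228
t: 17.45
tool_pos: [0.4498, 0.4094, 0.0737]
orientation: [-1.233, 1.17, -1.171]
force: [-2.1, 0.6, 1.2]
gripper_width: 0.0232
t: 17.7
tool_pos: [0.4497, 0.4095, 0.0735]
orientation: [-1.233, 1.17, -1.17]
force: [-5.2, -2.1, 11.3]
gripper_width: 0.0235
```

```bash
python3 -m handwheel '[{"linear":[0,0,1],"twist":[0,0,0]},{"linear":[0,0,1],"twist":[0,0,0]}]'
python3 -m handwheel '[{"linear":[0,0,0.5],"twist":[0,0,0]},{"linear":[0,0,0.5],"twist":[0,0,0]},{"linear":[0,0,0.5],"twist":[0,0,0]},{"linear":[0,0,0.5],"twist":[0,0,0]},{"linear":[0,0,0.5],"twist":[0,0,0]},{"linear":[0,0,20],"twist":[0,0,0]},{"linear":[0,0,50],"twist":[0,0,0]},{"linear":[0,0,90],"twist":[0,0,0]},{"linear":[30,0,130],"twist":[0,0,0]},{"linear":[70,0,150],"twist":[0,0,0]},{"linear":[105,-15,150],"twist":[0,0,0]},{"linear":[105,-15,150],"twist":[0,0,0]}]' 45
python3 look.py h;python3 meas.py h
```

```text
t: 17.87
tool_pos: [0.4498, 0.4094, 0.0736]
orientation: [-1.233, 1.17, -1.171]
force: [-3.1, 1.0, 4.7]
gripper_width: 0.023
t: 18.87
tool_pos: [0.56, 0.3928, 0.2254]
orientation: [-1.227, 1.169, -1.174]
force: [0.4, -0.1, -0.5]
gripper_width: 0.0449
18.9667 [0.55599414 0.39328375 0.22291904] [-1.2324476   1.17220107 -1.1723395 ] 0.04500090877955109 [-0.37977209 -0.88395773 -0.69720742]
pink [178 161  23  28 436] [189.1 174.9] z [35. 42. 52.] rect (189.0, 174.8, 19.8, 26.2, 7.1) [0.6228 0.2506 0.0424]
mint [217 168  23  29 438] [228.  181.9] z [37. 43. 68.] rect (227.9, 182.1, 19.9, 26.1, 9.5) [0.6033 0.112  0.0425]
blue [152  70  35   3 105] [169.  71.] z [ 94. 100. 105.] rect (169.0, 71.0, 2.0, 34.0, 90.0) [0.9949 0.3229 0.1004]
blue [297  70  35   4 106] [313.8  72. ] z [ 94. 100. 106.] rect (314.0, 71.5, 3.0, 34.0, 90.0) [ 0.9939 -0.195   0.0998]
blue [441  71  35   4  88] [457.1  72. ] z [ 96. 101. 178.] rect (458.0, 72.5, 3.0, 34.0, 90.0) [ 0.9958 -0.698   0.1013]
blue [169 210  24  28 423] [181.7 223. ] z [36. 43. 71.] rect (180.8, 224.3, 26.5, 19.7, 77.0) [0.4561 0.2711 0.0433]
```

View pics/h_scene.png

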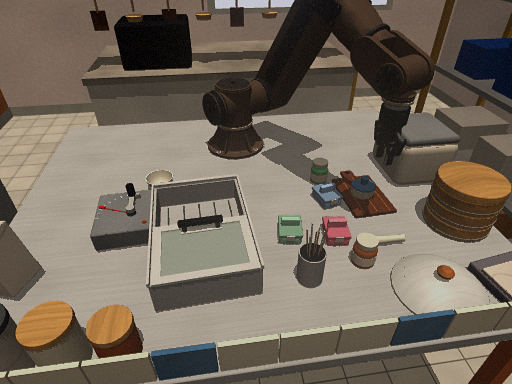

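View pics/h_top.png

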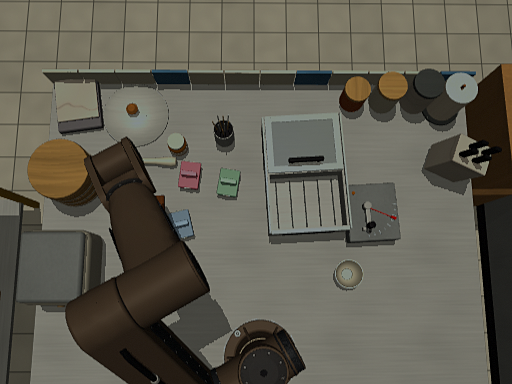

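The pot stands upright on the board at (363,188) in the scene view. Now the precise box poses.

```bash
cat > boxes.py <<'E'
from geo import *
import sys
tag=sys.argv[1]
p=cv2.imread(f"pics/{tag}_top.png");W=cloud("top",np.load(f"/tmp/{tag}_top.npy"));hsv=cv2.cvtColor(p,cv2.COLOR_BGR2HSV)
rng={"pink":((160,60,50),(180,255,255)),"mint":((50,40,50),(78,255,255)),"blue":((98,40,50),(120,255,255))}
for k,(a,b) in rng.items():
    m=cv2.inRange(hsv,a,b);m[:100]=0
    n,l,s,c=cv2.connectedComponentsWithStats(cv2.morphologyEx(m,cv2.MORPH_CLOSE,np.ones((3,3))))
    for i in range(1,n):
        if s[i,4]<200 or s[i,4]>900: continue
        L=(l==i); px=np.argwhere(L)[:,::-1].astype(float)
        w=np.array([ray("top",u,v,.042)[:2] for u,v in px])
        (c0,wh,an)=cv2.minAreaRect((w*1000).astype(np.float32))
        yaw=an if wh[0]>wh[1] else an-90
        yaw=(yaw+90)%180-90
        z=W[...,2]; ys=np.argwhere(L&(z>.058)&(z<.085))
        bar=W[L&(z>.058)&(z<.085)]
        bp=np.array([ray("top",u,v,.068)[:2] for v,u in ys]) if len(ys)>5 else np.zeros((1,2))
        br=cv2.minAreaRect((bp*1000).astype(np.float32)) if len(bp)>5 else None
        print(k,np.round(c0,1),np.round(wh,1),"yaw deg",round(yaw,1),"bar ray",br,"n",len(ys),"z",np.round(np.nanpercentile(z[L],[5,50,97])*1000))
E
python3 boxes.py a; echo; python3 boxes.py h
```

```text
pink [629.3 251. ] [70.8 95.4] yaw deg -6.9 bar ray ((630.5060424804688, 249.63018798828125), (55.042537689208984, 17.838960647583008), 83.58435821533203) n 80 z [36. 43. 71.]
mint [602.9 112.2] [70.7 95.3] yaw deg -9.2 bar ray ((604.0472412109375, 112.41814422607422), (54.060550689697266, 17.205137252807617), 81.75225830078125) n 75 z [36. 44. 70.]
blue [ 559.7 -154.1] [78.2 72.3] yaw deg 88.5 bar ray None n 0 z [106. 111. 118.]
blue [451.7 276.4] [94.5 70.3] yaw deg 14.0 bar ray ((453.3447265625, 276.4097900390625), (16.88621711730957, 55.51094055175781), 14.226951599121094) n 80 z [36. 43. 71.]

pink [629.5 250.8] [70.9 95.4] yaw deg -6.4 bar ray ((631.120361328125, 249.79702758789062), (17.99681282043457, 52.87786865234375), 0.07999074459075928) n 79 z [36. 43. 70.]
mint [602.8 112.3] [70.6 95.5] yaw deg -9.1 bar ray ((604.0472412109375, 112.41814422607422), (54.060550689697266, 17.205137252807617), 81.75225830078125) n 76 z [37. 43. 72.]
blue [451.4 275.7] [95.2 69.2] yaw deg 14.0 bar ray ((453.0745544433594, 274.7913818359375), (17.735836029052734, 50.28414535522461), 12.722235679626465) n 76 z [36. 43. 72.]
```

```bash
python3 plan.py .630 .250 .15 -.117
```

```text
lin [  74.  -143.3  -72.9] twist [ 0.    0.   -9.57] q [ 0.52  0.59  1.43 -0.    1.13  0.47] g 0.045 F [-0.4 -0.9 -0.7] t 18.9667
```

```bash
python3 -m handwheel '[{"linear":[16,-30,0],"twist":[0,0,-3]},{"linear":[32,-60,0],"twist":[0,0,-6]},{"linear":[48,-90,0],"twist":[0,0,-9.6]},{"linear":[62,-120,-20],"twist":[0,0,-9.6]},{"linear":[74,-143,-45],"twist":[0,0,-9.6]},{"linear":[74,-143,-73],"twist":[0,0,-9.6]},{"linear":[74,-143,-73],"twist":[0,0,-9.6]}]' 45 40
python3 look.py i; python3 plan.py .630 .250 .053 -.117;  python3 -c "
from geo import *
crop('pics/i_scene.png','pics/i_c3.png',260,155,130,110,6)"
```

```text
t: 19.55
tool_pos: [0.626, 0.2499, 0.1448]
orientation: [-1.16, 1.3, -1.293]
force: [-0.6, 0.7, -0.7]
gripper_width: 0.0452
19.65 [0.62762545 0.25202797 0.14989576] [-1.15498896  1.29463571 -1.29251899] 0.04481092041295914 [-0.17551848  0.6135882   0.72087482]
lin [  2.4  -2.  -96.9] twist [ 0.03 -0.14 -0.13] q [0.28 0.65 1.51 0.   0.98 0.4 ] g 0.0448 F [-0.2  0.6  0.7] t 19.65
```

View pics/i_c3.png

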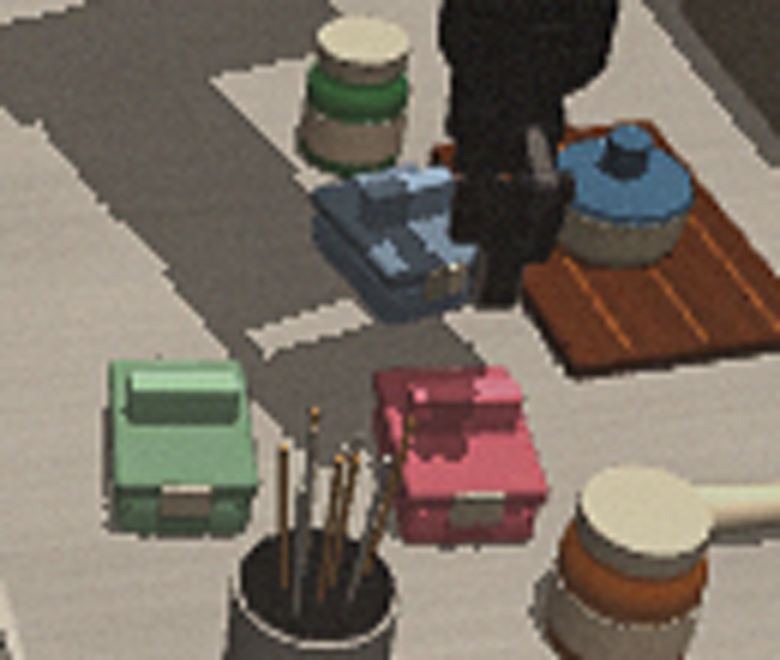

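The pink box hasn't moved and the pot is upright on the board. Descending.

```bash
python3 -m handwheel '[{"linear":[2,-1,-30],"twist":[0,0,0]},{"linear":[2,-1,-55],"twist":[0,0,0]},{"linear":[2,-1,-75],"twist":[0,0,0]},{"linear":[2,-1,-89],"twist":[0,0,0]},{"linear":[2,-1,-97],"twist":[0,0,0]},{"linear":[2,-1,-97],"twist":[0,0,0]}]'
python3 -m handwheel '[{"linear":[0,0,0],"twist":[0,0,0]},{"linear":[0,0,0],"twist":[0,0,0]},{"linear":[0,0,0],"twist":[0,0,0]},{"linear":[0,0,0],"twist":[0,0,0]},{"linear":[0,0,0],"twist":[0,0,0]},{"linear":[0,0,0],"twist":[0,0,0]}]' 8
python3 plan.py .630 .250 .053 -.117
python3 -m handwheel '[{"linear":[0,0,3],"twist":[0,0,0]},{"linear":[0,0,12],"twist":[0,0,0]},{"linear":[0,0,28],"twist":[0,0,0]},{"linear":[0,0,50],"twist":[0,0,0]},{"linear":[0,0,75],"twist":[0,0,0]},{"linear":[0,0,100],"twist":[0,0,0]},{"linear":[0,0,125],"twist":[0,0,0]},{"linear":[0,0,140],"twist":[0,0,0]},{"linear":[0,0,145],"twist":[0,0,0]},{"linear":[0,0,145],"twist":[0,0,0]}]'
python3 plan.py .530 -.079 .2 .055
```

```text
t: 20.15
tool_pos: [0.6303, 0.2511, 0.053]
orientation: [-1.154, 1.293, -1.293]
force: [-0.1, -0.9, -0.7]
gripper_width: 0.0448
t: 20.65
tool_pos: [0.6315, 0.2506, 0.055]
orientation: [-1.15, 1.292, -1.294]
force: [-0.8, 1.7, 6.2]
gripper_width: 0.0152
lin [-1.5 -0.6 -2. ] twist [-0.05  0.15 -0.09] q [0.28 0.77 1.56 0.   0.8  0.4 ] g 0.0152 F [-0.8  1.7  6.2] t 20.65
t: 21.48
tool_pos: [0.631, 0.2503, 0.2]
orientation: [-1.15, 1.292, -1.294]
force: [-0.1, -0.1, -2.4]
gripper_width: 0.0154
lin [-101.  -329.3    0. ] twist [-0.05  0.13  9.76] q [ 0.28  0.6   1.46 -0.    1.08  0.4 ] g 0.0154 F [-0.1 -0.1 -2.4] t 21.4833
```

```bash
python3 -m handwheel '[{"linear":[-2,-6,0],"twist":[0,0,0]},{"linear":[-7,-22,0],"twist":[0,0,1]},{"linear":[-16,-48,0],"twist":[0,0,2]},{"linear":[-27,-80,0],"twist":[0,0,3]},{"linear":[-38,-114,0],"twist":[0,0,4]},{"linear":[-49,-148,0],"twist":[0,0,5]},{"linear":[-61,-182,0],"twist":[0,0,6]},{"linear":[-72,-216,0],"twist":[0,0,7]},{"linear":[-83,-250,0],"twist":[0,0,8]},{"linear":[-94,-284,0],"twist":[0,0,9]},{"linear":[-104,-312,0],"twist":[0,0,9.7]},{"linear":[-109.5,-328,0],"twist":[0,0,9.7]}]'
python3 -m handwheel '[{"linear":[0,0,0],"twist":[0,0,0]},{"linear":[0,0,-10],"twist":[0,0,0]},{"linear":[0,0,-25],"twist":[0,0,0]},{"linear":[0,0,-30],"twist":[0,0,0]},{"linear":[0,0,-30],"twist":[0,0,0]}]'
python3 plan.py .5215 -.0784 .085 .055; python3 look.py j;  python3 -c "
from geo import *
crop('pics/j_scene.png','pics/j_c3.png',140,130,130,130,5)
crop('pics/j_top.png','pics/j_c1.png',240,150,120,100,6)"
```

```text
t: 22.48
tool_pos: [0.5192, -0.0803, 0.197]
orientation: [-1.235, 1.172, -1.168]
force: [-0.0, 0.2, -2.1]
gripper_width: 0.0152
t: 22.9
tool_pos: [0.5206, -0.0767, 0.1663]
orientation: [-1.236, 1.172, -1.166]
force: [-0.6, -0.4, -1.7]
gripper_width: 0.0152
lin [  0.9  -1.7 -81.3] twist [-0.06 -0.2   0.  ] q [-0.27  0.45  1.88  0.    0.82 -0.33] g 0.0152 F [-0.6 -0.4 -1.7] t 22.9
23.0 [ 0.52133715 -0.07706137  0.16792085] [-1.23510683  1.16936207 -1.1679643 ] 0.014947019305730343 [ 0.31387625  1.33589814 -1.53579992]
```

View pics/j_c3.png

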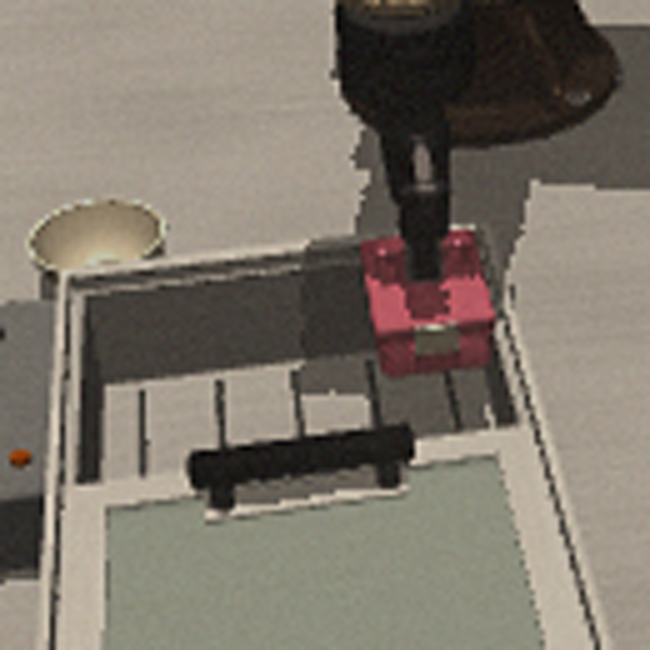

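View pics/j_c1.png

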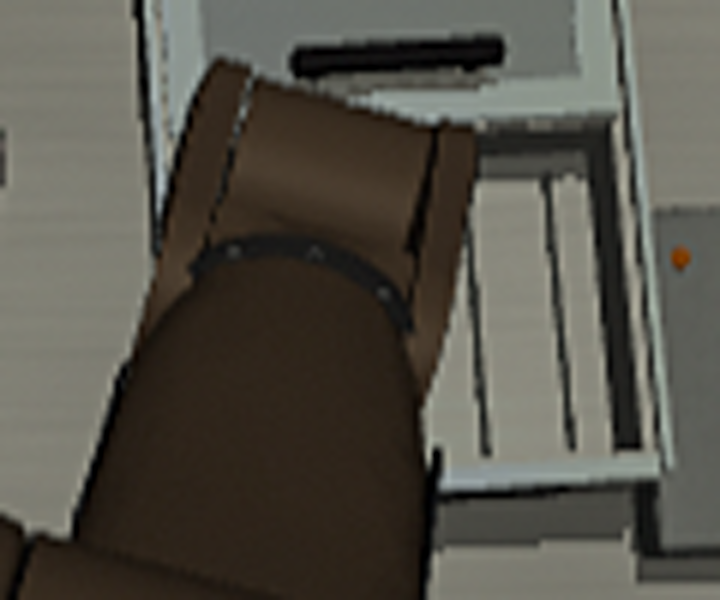

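```bash
python3 - <<'E'
from geo import *
p=cv2.imread("pics/d_top.png");p=cv2.resize(p[150:250,240:360],None,fx=6,fy=6,interpolation=cv2.INTER_CUBIC)
s=cv2.imread("pics/j_scene.png");s=cv2.resize(s[150:280,140:270],None,fx=5,fy=5,interpolation=cv2.INTER_CUBIC)
yaw=.055;c,q=np.cos(yaw),np.sin(yaw);O=np.array([.531,-.161])
def w(x,y,z): return [O[0]+c*x-q*y,O[1]+q*x+c*y,z]
for z,col in((.105,(0,0,255)),(.03,(0,255,0))):
    P=[w(x,y,z) for x,y in((-.095,-.125),(-.095,.125),(.095,.125),(.095,-.125))]
    for im,n,o,k in((p,"top",(240,150),6),(s,"scene",(140,150),5)):
        pts=np.array([(proj(n,a)+.5-o)*k for a in P]).astype(int);cv2.polylines(im,[pts],True,col,1)
cv2.imwrite("pics/ov_top.png",p);cv2.imwrite("pics/ov_scene.png",s)
E
```

```text
(no output)
```

View pics/ov_top.png

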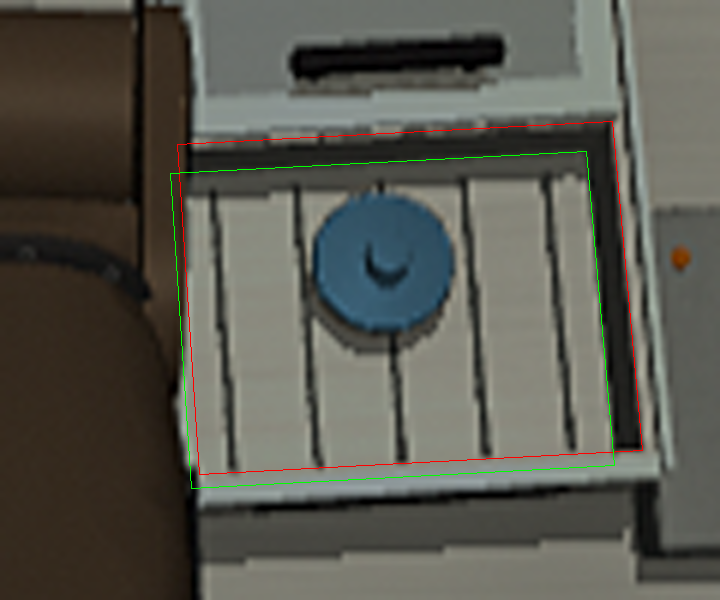

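View pics/ov_scene.png

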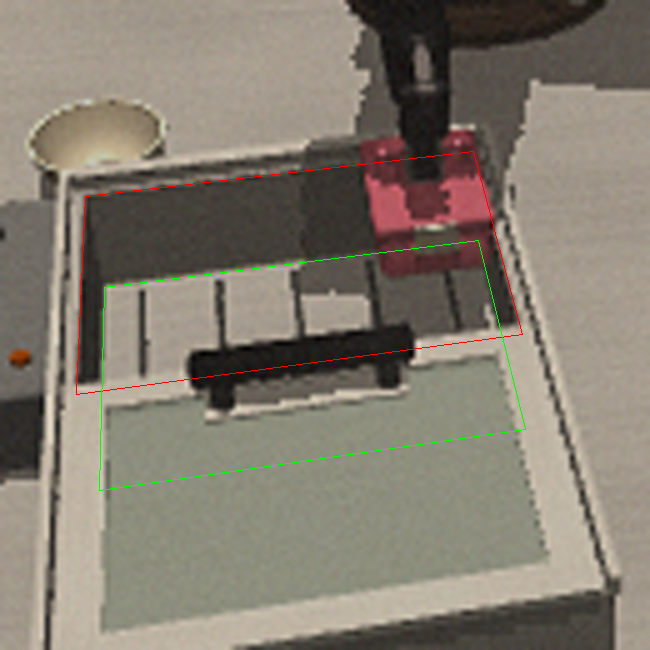

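The bay model overlays the rims well in both views. Lowering the pink box.

```bash
python3 -m handwheel '[{"linear":[0,-1,-8],"twist":[0,0,0]},{"linear":[0,-1,-20],"twist":[0,0,0]},{"linear":[0,-1,-36],"twist":[0,0,0]},{"linear":[0,-1,-52],"twist":[0,0,0]},{"linear":[0,-1,-64],"twist":[0,0,0]},{"linear":[0,-1,-72],"twist":[0,0,0]},{"linear":[0,-1,-76],"twist":[0,0,0]},{"linear":[0,-1,-78],"twist":[0,0,0]},{"linear":[0,-1,-79.5],"twist":[0,0,0]},{"linear":[0,-1,-81],"twist":[0,0,0]},{"linear":[0,-1,-81],"twist":[0,0,0]}]'
python3 plan.py .5215 -.0784 .085 .055
```

```text
t: 23.92
tool_pos: [0.5214, -0.0788, 0.0876]
orientation: [-1.234, 1.169, -1.17]
force: [-0.4, 0.9, -2.0]
gripper_width: 0.0151
lin [ 0.1  0.4 -2.6] twist [0.01 0.04 0.06] q [-0.28  0.57  1.94  0.    0.63 -0.33] g 0.0151 F [-0.4  0.9 -2. ] t 23.9167
```

```bash
python3 -m handwheel '[{"linear":[0,0,-1],"twist":[0,0,0]},{"linear":[0,0,-2],"twist":[0,0,0]},{"linear":[0,0,-2],"twist":[0,0,0]}]'; python3 -m handwheel '[{"linear":[0,0,-0.7],"twist":[0,0,0]},{"linear":[0,0,-1],"twist":[0,0,0]},{"linear":[0,0,-1],"twist":[0,0,0]}]'
```

```text
t: 24.17
tool_pos: [0.5213, -0.0787, 0.0854]
orientation: [-1.234, 1.169, -1.169]
force: [0.0, -0.6, -1.2]
gripper_width: 0.0151
t: 24.42
tool_pos: [0.5213, -0.0788, 0.0849]
orientation: [-1.234, 1.169, -1.17]
force: [-1.5, 0.5, 6.3]
gripper_width: 0.0156
```

```bash
python3 -m handwheel '[{"linear":[0,0,0.5],"twist":[0,0,0]},{"linear":[0,0,0.5],"twist":[0,0,0]},{"linear":[0,0,0.5],"twist":[0,0,0]},{"linear":[0,0,0.5],"twist":[0,0,0]},{"linear":[0,0,20],"twist":[0,0,0]},{"linear":[0,0,50],"twist":[0,0,0]},{"linear":[0,0,85],"twist":[0,0,0]},{"linear":[10,20,110],"twist":[0,0,-2]},{"linear":[22,50,110],"twist":[0,0,-5]},{"linear":[38,90,110],"twist":[0,0,-8]},{"linear":[54,130,90],"twist":[0,0,-12.3]},{"linear":[70,165,70],"twist":[0,0,-12.3]}]' 40
python3 plan.py .6035 .1123 .053 -.16; python3 look.py k; python3 boxes.py k;  python3 -c "
from geo import *
crop('pics/k_scene.png','pics/k_c3.png',140,140,250,140,3)"
```

```text
t: 25.42
tool_pos: [0.589, 0.081, 0.1591]
orientation: [-1.124, 1.328, -1.331]
force: [0.7, -0.8, -0.5]
gripper_width: 0.0401
lin [  14.5   31.3 -106.1] twist [-0.01  0.18  0.31] q [0.03 0.54 1.72 0.   0.88 0.19] g 0.0401 F [ 0.7 -0.8 -0.5] t 25.4167
25.5167 [0.58821633 0.08316848 0.15555956] [-1.13291701  1.32612541 -1.32233831] 0.040392465268219074 [-1.35451028 -0.01787706 -0.09066876]
pink [527.2 -80.4] [98.2 72.3] yaw deg 3.2 bar ray ((523.3118896484375, -78.16668701171875), (95.58876037597656, 71.02002716064453), 3.0414717197418213) n 460 z [ 66.  73. 101.]
blue [464.7 279.4] [68.5 70.8] yaw deg -77.2 bar ray ((453.2223205566406, 276.892578125), (16.88621711730957, 54.514854431152344), 14.226951599121094) n 79 z [ 37.  44. 710.]
blue [456.6 413.5] [71.2 81.2] yaw deg -64.7 bar ray ((455.4996032714844, 405.7878112792969), (61.666534423828125, 76.11314392089844), 20.02168083190918) n 196 z [51. 59. 90.]
```

View pics/k_c3.png

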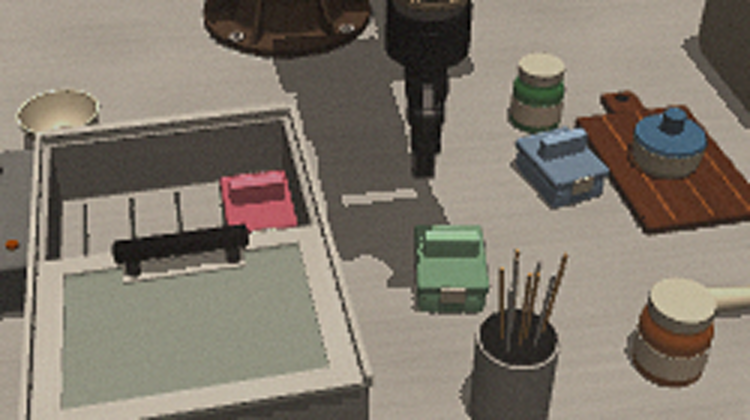

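The pink box sits flat in the bay (top at 73 mm). The mint box is unmoved at (290,229) in the scene view. Going to grasp it.

```bash
python3 -m handwheel '[{"linear":[14,28,0],"twist":[0,0,0]},{"linear":[14,29,-5],"twist":[0,0,0]},{"linear":[14,29,-35],"twist":[0,0,0]},{"linear":[14,29,-60],"twist":[0,0,0]},{"linear":[14,29,-80],"twist":[0,0,0]},{"linear":[14,29,-94],"twist":[0,0,0]},{"linear":[14,29,-102],"twist":[0,0,0]},{"linear":[14,29,-102],"twist":[0,0,0]}]'
python3 plan.py .6035 .1123 .053 -.16
python3 -m handwheel '[{"linear":[0,0,0],"twist":[0,0,0]},{"linear":[0,0,0],"twist":[0,0,0]},{"linear":[0,0,0],"twist":[0,0,0]},{"linear":[0,0,0],"twist":[0,0,0]},{"linear":[0,0,0],"twist":[0,0,0]},{"linear":[0,0,0],"twist":[0,0,0]}]' 8
python3 -m handwheel '[{"linear":[0,0,3],"twist":[0,0,0]},{"linear":[0,0,12],"twist":[0,0,0]},{"linear":[0,0,28],"twist":[0,0,0]},{"linear":[0,0,50],"twist":[0,0,0]},{"linear":[0,0,75],"twist":[0,0,0]},{"linear":[0,0,100],"twist":[0,0,0]},{"linear":[0,0,125],"twist":[0,0,0]},{"linear":[0,0,140],"twist":[0,0,0]},{"linear":[0,0,145],"twist":[0,0,0]},{"linear":[0,0,145],"twist":[0,0,0]}]'
python3 plan.py .526 -.161 .2 .055
```

```text
t: 26.18
tool_pos: [0.6013, 0.1075, 0.0549]
orientation: [-1.131, 1.328, -1.326]
force: [0.3, -0.2, 0.8]
gripper_width: 0.0398
lin [ 2.2  4.8 -1.9] twist [ 0.02 -0.14  0.05] q [ 0.07  0.7   1.75 -0.    0.7   0.23] g 0.0398 F [ 0.3 -0.2  0.8] t 26.1833
t: 26.68
tool_pos: [0.6026, 0.108, 0.0574]
orientation: [-1.127, 1.325, -1.327]
force: [-0.8, -1.8, 6.4]
gripper_width: 0.015
t: 27.52
tool_pos: [0.6022, 0.1082, 0.2027]
orientation: [-1.127, 1.325, -1.327]
force: [-0.0, 0.1, -3.4]
gripper_width: 0.0148
lin [ -76.2 -269.2   -2.7] twist [-0.02  0.12 12.35] q [0.07 0.51 1.64 0.   1.   0.23] g 0.0148 F [-0.   0.1 -3.4] t 27.5167
```

```bash
python3 -m handwheel '[{"linear":[-2,-5,0],"twist":[0,0,0]},{"linear":[-5,-18,0],"twist":[0,0,1]},{"linear":[-11,-40,0],"twist":[0,0,2]},{"linear":[-18,-66,0],"twist":[0,0,3]},{"linear":[-26,-94,0],"twist":[0,0,4.5]},{"linear":[-34,-122,0],"twist":[0,0,6]},{"linear":[-42,-150,0],"twist":[0,0,7.5]},{"linear":[-50,-178,0],"twist":[0,0,9]},{"linear":[-58,-206,0],"twist":[0,0,10.5]},{"linear":[-66,-236,0],"twist":[0,0,12]},{"linear":[-73,-260,0],"twist":[0,0,12.3]},{"linear":[-76,-273,0],"twist":[0,0,12.3]}]'
python3 -m handwheel '[{"linear":[0,0,0],"twist":[0,0,0]},{"linear":[0,0,-10],"twist":[0,0,0]},{"linear":[0,0,-25],"twist":[0,0,0]},{"linear":[0,0,-30],"twist":[0,0,0]},{"linear":[0,0,-30],"twist":[0,0,0]},{"linear":[0,0,-30],"twist":[0,0,0]}]'
python3 plan.py .526 -.165 .0874 .055; python3 look.py l;  python3 -c "
from geo import *
crop('pics/l_scene.png','pics/l_c3.png',140,130,130,130,5)"
```

```text
t: 28.52
tool_pos: [0.5245, -0.1672, 0.1999]
orientation: [-1.235, 1.172, -1.169]
force: [0.4, 0.4, -2.8]
gripper_width: 0.015
t: 29.02
tool_pos: [0.5262, -0.1641, 0.1709]
orientation: [-1.235, 1.17, -1.168]
force: [0.2, 0.1, -2.6]
gripper_width: 0.0154
lin [ -0.2  -0.9 -83.5] twist [-0.03 -0.05 -0.  ] q [-0.42  0.47  1.82  0.    0.86 -0.48] g 0.0154 F [ 0.2  0.1 -2.6] t 29.0167
29.1167 [ 0.52639446 -0.16446675  0.17163473] [-1.23433372  1.16837092 -1.16918605] 0.01521645530384473 [ 0.47326307 -0.30357805 -2.3425114 ]
```

View pics/l_c3.png

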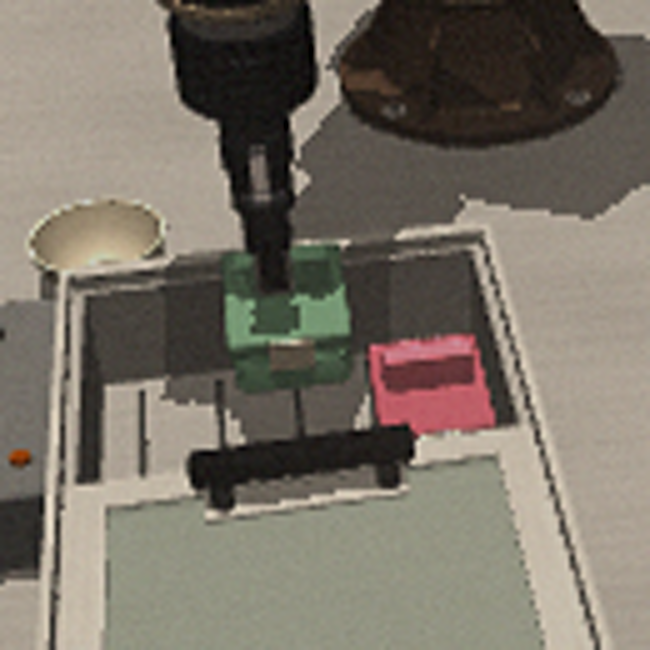

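```bash
python3 -m handwheel '[{"linear":[0,0,-8],"twist":[0,0,0]},{"linear":[0,0,-20],"twist":[0,0,0]},{"linear":[0,0,-36],"twist":[0,0,0]},{"linear":[0,0,-52],"twist":[0,0,0]},{"linear":[0,0,-64],"twist":[0,0,0]},{"linear":[0,0,-72],"twist":[0,0,0]},{"linear":[0,0,-77],"twist":[0,0,0]},{"linear":[0,0,-80],"twist":[0,0,0]},{"linear":[0,0,-81.5],"twist":[0,0,0]},{"linear":[0,0,-83],"twist":[0,0,0]},{"linear":[0,0,-83],"twist":[0,0,0]}]'
python3 -m handwheel '[{"linear":[0,0,-0.7],"twist":[0,0,0]},{"linear":[0,0,-1],"twist":[0,0,0]},{"linear":[0,0,-1],"twist":[0,0,0]}]'
```

```text
t: 30.03
tool_pos: [0.5262, -0.1649, 0.0886]
orientation: [-1.234, 1.169, -1.17]
force: [-0.1, 0.6, -2.8]
gripper_width: 0.0151
t: 30.28
tool_pos: [0.5261, -0.1649, 0.0875]
orientation: [-1.234, 1.169, -1.17]
force: [0.5, -1.0, -2.6]
gripper_width: 0.015
```

```bash
python3 -m handwheel '[{"linear":[0,0,-0.7],"twist":[0,0,0]},{"linear":[0,0,-1],"twist":[0,0,0]},{"linear":[0,0,-1],"twist":[0,0,0]}]'
```

```text
t: 30.53
tool_pos: [0.5261, -0.1649, 0.0874]
orientation: [-1.234, 1.168, -1.17]
force: [-4.0, 1.1, 10.1]
gripper_width: 0.0148
```

```bash
python3 -m handwheel '[{"linear":[0,0,0.5],"twist":[0,0,0]},{"linear":[0,0,0.5],"twist":[0,0,0]},{"linear":[0,0,0.5],"twist":[0,0,0]},{"linear":[0,0,0.5],"twist":[0,0,0]},{"linear":[0,0,20],"twist":[0,0,0]},{"linear":[0,0,50],"twist":[0,0,0]},{"linear":[0,0,85],"twist":[0,0,0]},{"linear":[-3,20,110],"twist":[0,0,0]},{"linear":[-9,55,110],"twist":[0,0,2]},{"linear":[-15,92,110],"twist":[0,0,4]},{"linear":[-22,130,110],"twist":[0,0,6]},{"linear":[-28,168,110],"twist":[0,0,8]}]' 40
python3 -m handwheel '[{"linear":[-6,36,0],"twist":[0,0,2]},{"linear":[-12,72,0],"twist":[0,0,2.8]},{"linear":[-18,108,0],"twist":[0,0,2.8]},{"linear":[-24,144,0],"twist":[0,0,2.8]},{"linear":[-30,180,0],"twist":[0,0,2.8]},{"linear":[-36,216,-10],"twist":[0,0,2.8]},{"linear":[-42,245,-30],"twist":[0,0,2.8]},{"linear":[-45,262,-45],"twist":[0,0,2.8]},{"linear":[-45,262,-45],"twist":[0,0,2.8]}]'
python3 plan.py .452 .2763 .053 .244; python3 look.py m; python3 boxes.py m;  python3 -c "
from geo import *
crop('pics/m_scene.png','pics/m_c3.png',140,140,250,140,3)"
```

```text
t: 31.53
tool_pos: [0.4974, 0.0045, 0.1965]
orientation: [-1.295, 1.064, -1.065]
force: [1.1, 0.1, 0.2]
gripper_width: 0.0399
t: 32.28
tool_pos: [0.4513, 0.2674, 0.1488]
orientation: [-1.318, 1.028, -1.025]
force: [-0.4, -0.4, -0.0]
gripper_width: 0.0399
lin [  0.7   8.9 -95.8] twist [ 0.06 -0.18 -0.1 ] q [0.41 0.47 1.9  0.   0.78 0.16] g 0.0399 F [-0.4 -0.4 -0. ] t 32.2833
32.3833 [0.45277574 0.26532357 0.15098553] [-1.31590994  1.02805214 -1.02731842] 0.03979591111285193 [ 0.13219896 -0.44404189 -0.39366283]
pink [527.2 -80.5] [98.3 72. ] yaw deg 3.0 bar ray ((523.3517456054688, -78.2823486328125), (95.58419036865234, 70.84078216552734), 2.9733245372772217) n 457 z [ 67.  73. 101.]
mint [ 531.3 -164.5] [98.2 72. ] yaw deg 3.6 bar ray ((528.1797485351562, -160.81842041015625), (93.73567199707031, 70.7876968383789), 3.631941795349121) n 455 z [ 66.  73. 101.]
blue [447.5 429. ] [81.5 43. ] yaw deg 15.2 bar ray ((445.52947998046875, 422.5744323730469), (77.70219421386719, 40.285072326660156), 15.979476928710938) n 124 z [51. 59. 87.]
```

View pics/m_c3.png

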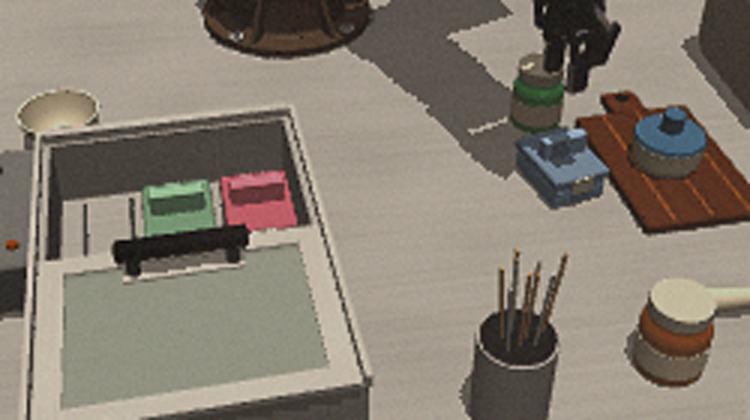

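The blue box is unmoved and the other two stand flat in the bay. Grasping the blue one.

```bash
python3 -m handwheel '[{"linear":[0,10,0],"twist":[0,0,0]},{"linear":[0,10,-30],"twist":[0,0,0]},{"linear":[0,10,-55],"twist":[0,0,0]},{"linear":[0,10,-75],"twist":[0,0,0]},{"linear":[0,10,-89],"twist":[0,0,0]},{"linear":[0,10,-97],"twist":[0,0,0]},{"linear":[0,10,-97],"twist":[0,0,0]}]'
python3 plan.py .452 .2763 .053 .244
python3 -m handwheel '[{"linear":[0,0,0],"twist":[0,0,0]},{"linear":[0,0,0],"twist":[0,0,0]},{"linear":[0,0,0],"twist":[0,0,0]},{"linear":[0,0,0],"twist":[0,0,0]},{"linear":[0,0,0],"twist":[0,0,0]},{"linear":[0,0,0],"twist":[0,0,0]}]' 8
python3 -m handwheel '[{"linear":[0,0,3],"twist":[0,0,0]},{"linear":[0,0,12],"twist":[0,0,0]},{"linear":[0,0,28],"twist":[0,0,0]},{"linear":[0,0,50],"twist":[0,0,0]},{"linear":[0,0,75],"twist":[0,0,0]},{"linear":[0,0,100],"twist":[0,0,0]},{"linear":[0,0,125],"twist":[0,0,0]},{"linear":[0,0,140],"twist":[0,0,0]},{"linear":[0,0,145],"twist":[0,0,0]},{"linear":[0,0,145],"twist":[0,0,0]}]'
python3 plan.py .5305 -.244 .2 .055
```

```text
t: 32.97
tool_pos: [0.4533, 0.2746, 0.0537]
orientation: [-1.315, 1.03, -1.029]
force: [0.7, -0.5, -0.4]
gripper_width: 0.0399
lin [-1.3  1.7 -0.7] twist [ 0.03 -0.05  0.16] q [ 0.42  0.63  1.95 -0.    0.56  0.18] g 0.0399 F [ 0.7 -0.5 -0.4] t 32.9667
t: 33.47
tool_pos: [0.4537, 0.2752, 0.0555]
orientation: [-1.312, 1.027, -1.029]
force: [0.1, -1.7, 7.2]
gripper_width: 0.0151
t: 34.3
tool_pos: [0.4531, 0.2752, 0.2007]
orientation: [-1.312, 1.027, -1.029]
force: [0.3, -0.6, -3.2]
gripper_width: 0.0153
lin [  77.4 -519.2   -0.7] twist [ -0.04   0.13 -10.75] q [ 0.42  0.4   1.84 -0.    0.9   0.18] g 0.0153 F [ 0.3 -0.6 -3.2] t 34.3
```

```bash
python3 -m handwheel '[{"linear":[1,-5,0],"twist":[0,0,0]},{"linear":[3,-18,0],"twist":[0,0,-0.5]},{"linear":[6,-38,0],"twist":[0,0,-1]},{"linear":[9,-62,0],"twist":[0,0,-2]},{"linear":[13,-88,0],"twist":[0,0,-3]},{"linear":[17,-114,0],"twist":[0,0,-4]},{"linear":[21,-140,0],"twist":[0,0,-5]},{"linear":[25,-166,0],"twist":[0,0,-6]},{"linear":[29,-192,0],"twist":[0,0,-7]},{"linear":[32,-218,0],"twist":[0,0,-8]},{"linear":[36,-244,0],"twist":[0,0,-9]},{"linear":[40,-270,0],"twist":[0,0,-10]}]'
python3 -m handwheel '[{"linear":[4,-26,0],"twist":[0,0,-0.8]},{"linear":[8,-52,0],"twist":[0,0,-0.8]},{"linear":[12,-78,0],"twist":[0,0,-0.8]},{"linear":[16,-104,0],"twist":[0,0,-0.8]},{"linear":[20,-130,0],"twist":[0,0,-0.8]},{"linear":[24,-156,0],"twist":[0,0,-0.8]},{"linear":[28,-182,0],"twist":[0,0,-0.8]},{"linear":[31,-206,0],"twist":[0,0,-0.8]},{"linear":[34,-228,0],"twist":[0,0,-0.8]},{"linear":[36,-242,0],"twist":[0,0,-0.8]},{"linear":[37.5,-250,0],"twist":[0,0,-0.8]},{"linear":[37.5,-250,0],"twist":[0,0,-0.8]}]'
python3 plan.py .5306 -.245 .0855 .055
python3 -m handwheel '[{"linear":[0,0,-8],"twist":[0,0,0]},{"linear":[0,0,-20],"twist":[0,0,0]},{"linear":[0,0,-30],"twist":[0,0,0]},{"linear":[0,0,-30],"twist":[0,0,0]},{"linear":[0,0,-30],"twist":[0,0,0]}]'
python3 plan.py .5306 -.245 .0855 .055;python3 look.py n;  python3 -c "
from geo import *
crop('pics/n_scene.png','pics/n_c3.png',140,130,130,130,5)"
```

```text
t: 35.3
tool_pos: [0.4923, 0.0029, 0.1982]
orientation: [-1.241, 1.162, -1.159]
force: [-0.3, 0.2, -2.7]
gripper_width: 0.0153
t: 36.3
tool_pos: [0.5302, -0.2462, 0.1985]
orientation: [-1.234, 1.172, -1.17]
force: [0.2, 0.6, -3.5]
gripper_width: 0.0152
lin [   0.4    1.2 -113. ] twist [-0.03 -0.05  0.16] q [-0.55  0.48  1.71 -0.    0.96 -0.6 ] g 0.0152 F [ 0.2  0.6 -3.5] t 36.3
t: 36.72
tool_pos: [0.5304, -0.244, 0.1687]
orientation: [-1.235, 1.17, -1.167]
force: [1.2, 0.0, -3.3]
gripper_width: 0.0156
lin [  0.2  -1.  -83.2] twist [-0.05 -0.07  0.01] q [-0.54  0.51  1.74  0.    0.89 -0.6 ] g 0.0156 F [ 1.2  0.  -3.3] t 36.7167
36.8167 [ 0.53078771 -0.24453587  0.16964291] [-1.23437349  1.16852449 -1.16922238] 0.01522045141131762 [-0.42327732 -0.24160463 -3.63819056]
```

View pics/n_c3.png

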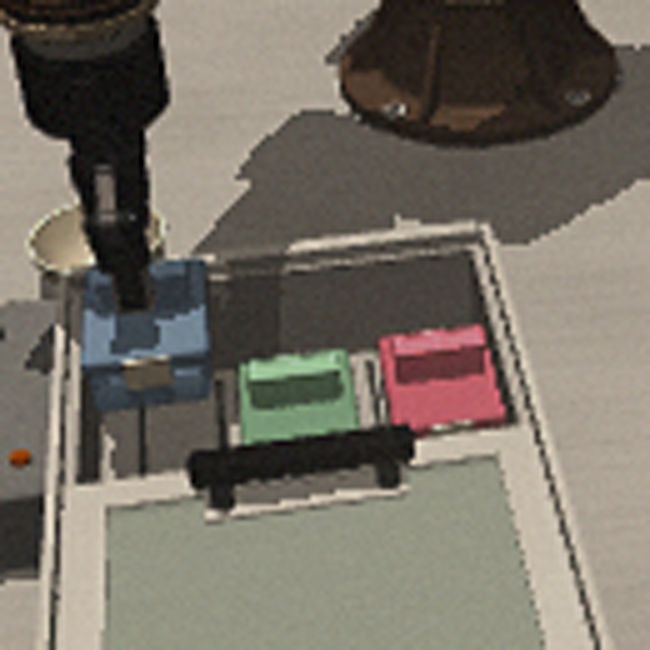

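The pink box has shifted about 7 mm towards the left wall (the announced knock). It looks flat; I'll check it after this placement. Lowering blue.

```bash
python3 -m handwheel '[{"linear":[0,1,-8],"twist":[0,0,0]},{"linear":[0,1,-20],"twist":[0,0,0]},{"linear":[0,1,-36],"twist":[0,0,0]},{"linear":[0,1,-52],"twist":[0,0,0]},{"linear":[0,1,-64],"twist":[0,0,0]},{"linear":[0,1,-72],"twist":[0,0,0]},{"linear":[0,1,-77],"twist":[0,0,0]},{"linear":[0,1,-80],"twist":[0,0,0]},{"linear":[0,1,-81.5],"twist":[0,0,0]},{"linear":[0,1,-83],"twist":[0,0,0]},{"linear":[0,1,-83],"twist":[0,0,0]}]'
python3 -m handwheel '[{"linear":[0,0,-0.7],"twist":[0,0,0]},{"linear":[0,0,-1],"twist":[0,0,0]},{"linear":[0,0,-1],"twist":[0,0,0]}]'
```

```text
t: 37.73
tool_pos: [0.5307, -0.244, 0.0866]
orientation: [-1.234, 1.169, -1.17]
force: [-0.1, 0.5, -3.4]
gripper_width: 0.0152
t: 37.98
tool_pos: [0.5307, -0.2439, 0.0856]
orientation: [-1.234, 1.169, -1.17]
force: [-0.5, -0.1, -2.5]
gripper_width: 0.0156
```

```bash
python3 -m handwheel '[{"linear":[0,0,-0.5],"twist":[0,0,0]},{"linear":[0,0,-0.8],"twist":[0,0,0]},{"linear":[0,0,-0.8],"twist":[0,0,0]}]'
python3 -m handwheel '[{"linear":[0,0,0.5],"twist":[0,0,0]},{"linear":[0,0,0.5],"twist":[0,0,0]},{"linear":[0,0,0.5],"twist":[0,0,0]},{"linear":[0,0,0.5],"twist":[0,0,0]},{"linear":[0,0,20],"twist":[0,0,0]},{"linear":[0,0,50],"twist":[0,0,0]},{"linear":[0,0,85],"twist":[0,0,0]},{"linear":[0,-20,120],"twist":[0,0,0]},{"linear":[0,-60,120],"twist":[0,0,0]},{"linear":[0,-100,120],"twist":[0,0,0]},{"linear":[0,-140,120],"twist":[0,0,0]},{"linear":[0,-160,120],"twist":[0,0,0]}]' 40
python3 look.py o; python3 boxes.py o;  python3 -c "
from geo import *
crop('pics/o_scene.png','pics/o_c3.png',140,150,130,120,5)
crop('pics/o_top.png','pics/o_c1.png',240,150,120,100,6)"
```

```text
t: 38.23
tool_pos: [0.5307, -0.244, 0.0856]
orientation: [-1.234, 1.168, -1.17]
force: [-2.6, 1.3, 6.9]
gripper_width: 0.015
t: 39.23
tool_pos: [0.53, -0.4078, 0.2045]
orientation: [-1.234, 1.169, -1.172]
force: [-0.3, 0.3, -1.2]
gripper_width: 0.0404
39.3333 [ 0.52983975 -0.40718014  0.20382375] [-1.23305488  1.17147387 -1.17199598] 0.039945686978067704 [-1.64928424  1.00067444  0.32080838]
pink [519.8 -75.2] [95.9 67.4] yaw deg 3.5 bar ray ((515.4793090820312, -73.12651062011719), (94.34091186523438, 66.31643676757812), 3.4970803260803223) n 273 z [ 67.  74. 106.]
blue [ 538.6 -247.8] [91.9 69.4] yaw deg 4.3 bar ray ((535.6829833984375, -242.88412475585938), (86.88125610351562, 67.91812896728516), 4.2734761238098145) n 232 z [ 67.  74. 703.]
blue [451.  409.6] [80.8 80.5] yaw deg 0.0 bar ray ((448.5975341796875, 402.9566955566406), (70.57718658447266, 75.89743041992188), 55.03216552734375) n 209 z [51. 58. 86.]
```

View pics/o_c3.png

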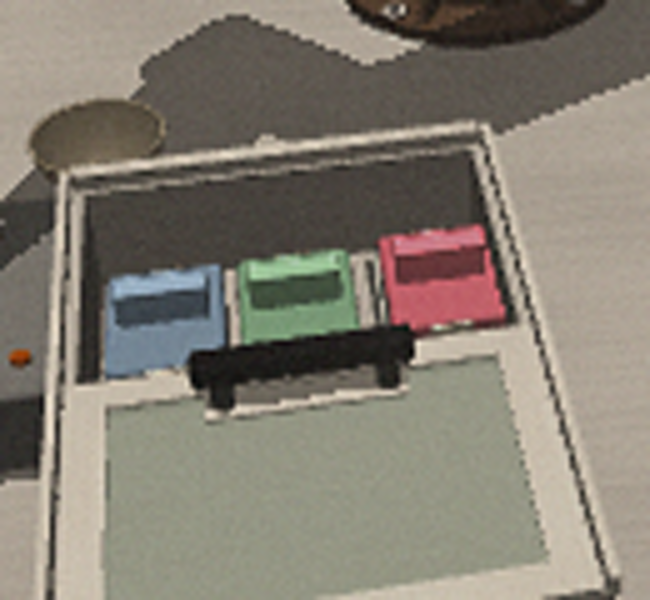

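View pics/o_c1.png

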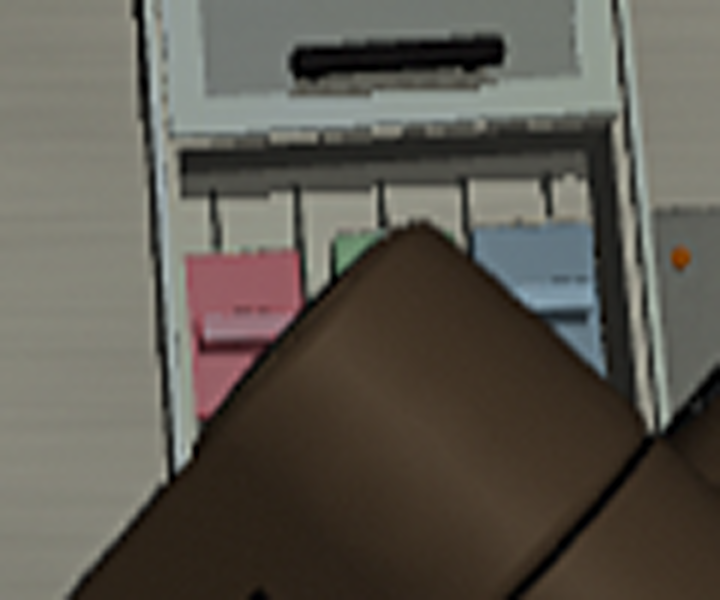

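All three boxes are flat in the bay with bars up. Closing the lid now.

```bash
python3 - <<'E'
from geo import *
W=cloud("top",np.load("/tmp/o_top.npy"));h=cv2.cvtColor(cv2.imread("pics/o_top.png"),cv2.COLOR_BGR2HSV)
for k,(a,b) in {"pink":((160,60,50),(180,255,255)),"blue":((98,40,50),(120,255,255))}.items():
    m=cv2.inRange(h,a,b)>0; m[:, :255]=False; m[:150]=False
    q=W[m];q=q[(q[:,2]>.06)&(q[:,2]<.082)];A=np.c_[q[:,:2],np.ones(len(q))];s=np.linalg.lstsq(A,q[:,2],rcond=None)[0];print(k,len(q),s)
E
python3 plan.py .660 -.152 .2 .055
python3 -m handwheel '[{"linear":[17,33,0],"twist":[0,0,0]},{"linear":[34,66,0],"twist":[0,0,0]},{"linear":[51,99,0],"twist":[0,0,0]},{"linear":[68,132,0],"twist":[0,0,0]},{"linear":[85,165,0],"twist":[0,0,0]},{"linear":[102,198,0],"twist":[0,0,0]},{"linear":[119,231,0],"twist":[0,0,0]},{"linear":[129,252,0],"twist":[0,0,0]},{"linear":[129,254,0],"twist":[0,0,0]},{"linear":[129,254,0],"twist":[0,0,0]}]' 45 30
python3 plan.py .660 -.152 .1355 .055
```

```text
pink 268 [ 0.00080051 -0.00115869  0.07208517]
blue 222 [0.00654043 0.00953035 0.07114778]
lin [130.2 255.2  -3.8] twist [0.02 0.   0.24] q [-0.75  0.59  1.48 -0.    1.07 -0.8 ] g 0.0399 F [-1.6  1.   0.3] t 39.3333
t: 40.17
tool_pos: [0.6596, -0.1478, 0.2043]
orientation: [-1.236, 1.168, -1.167]
force: [0.0, -0.0, -0.6]
gripper_width: 0.0448
lin [  0.4  -4.2 -68.8] twist [-0.01 -0.03 -0.12] q [-0.32  0.6   1.46  0.    1.08 -0.38] g 0.0448 F [ 0.  -0.  -0.6] t 40.1667
```

```bash
python3 -m handwheel '[{"linear":[0,-2,-25],"twist":[0,0,0]},{"linear":[0,-2,-45],"twist":[0,0,0]},{"linear":[0,-2,-60],"twist":[0,0,0]},{"linear":[0,-2,-68],"twist":[0,0,0]},{"linear":[0,-2,-68],"twist":[0,0,0]}]'
python3 -m handwheel '[{"linear":[0,0,0],"twist":[0,0,0]},{"linear":[0,0,0],"twist":[0,0,0]},{"linear":[0,0,0],"twist":[0,0,0]},{"linear":[0,0,0],"twist":[0,0,0]},{"linear":[0,0,0],"twist":[0,0,0]},{"linear":[0,0,0],"twist":[0,0,0]}]' 10
python3 plan.py .461 -.163 .137 .055
```

```text
t: 40.58
tool_pos: [0.6585, -0.1525, 0.1348]
orientation: [-1.235, 1.173, -1.168]
force: [-0.2, 0.0, 0.5]
gripper_width: 0.0447
t: 41.08
tool_pos: [0.66, -0.1523, 0.1378]
orientation: [-1.234, 1.167, -1.171]
force: [-0.7, -2.5, 6.0]
gripper_width: 0.0154
lin [-199.   -10.7   -0.8] twist [0.06 0.11 0.04] q [-0.32  0.67  1.52 -0.    0.95 -0.38] g 0.0154 F [-0.7 -2.5  6. ] t 41.0833
```

```bash
python3 -m handwheel '[{"linear":[-5,-0.3,1],"twist":[0,0,0]},{"linear":[-20,-1.1,1],"twist":[0,0,0]},{"linear":[-40,-2.2,1],"twist":[0,0,0]},{"linear":[-60,-3.3,1],"twist":[0,0,0]},{"linear":[-80,-4.4,1],"twist":[0,0,0]},{"linear":[-100,-5.5,1],"twist":[0,0,0]},{"linear":[-120,-6.6,1],"twist":[0,0,0]},{"linear":[-140,-7.7,1],"twist":[0,0,0]},{"linear":[-160,-8.8,1],"twist":[0,0,0]},{"linear":[-178,-9.8,1],"twist":[0,0,0]},{"linear":[-188,-10.4,1],"twist":[0,0,0]},{"linear":[-194,-10.7,1],"twist":[0,0,0]}]'
python3 -m handwheel '[{"linear":[-2,0,0],"twist":[0,0,0]},{"linear":[-4,-0.2,0],"twist":[0,0,0]},{"linear":[-5,-0.3,0],"twist":[0,0,0]},{"linear":[-5,-0.3,0],"twist":[0,0,0]}]'
python3 -m handwheel '[{"linear":[-1,0,0],"twist":[0,0,0]},{"linear":[-2,0,0],"twist":[0,0,0]},{"linear":[-2,0,0],"twist":[0,0,0]}]'
```

```text
t: 42.08
tool_pos: [0.4649, -0.164, 0.1378]
orientation: [-1.235, 1.167, -1.172]
force: [3.6, -11.7, -8.0]
gripper_width: 0.0154
t: 42.42
tool_pos: [0.4608, -0.1643, 0.1378]
orientation: [-1.235, 1.167, -1.172]
force: [-0.4, -13.8, -4.4]
gripper_width: 0.0157
t: 42.67
tool_pos: [0.4603, -0.1643, 0.1378]
orientation: [-1.233, 1.164, -1.174]
force: [9.8, -10.4, -10.8]
gripper_width: 0.0151
```

```bash
python3 -m handwheel '[{"linear":[-1,0.7,0],"twist":[0,0,0]},{"linear":[-2,0.7,0],"twist":[0,0,0]},{"linear":[-2,0.7,0],"twist":[0,0,0]}]'
python3 -m handwheel '[{"linear":[1.5,0,0],"twist":[0,0,0]},{"linear":[1.5,0,0],"twist":[0,0,0]},{"linear":[1.5,0,0],"twist":[0,0,0]},{"linear":[1.5,0,0],"twist":[0,0,0]},{"linear":[1.5,0,30],"twist":[0,0,0]},{"linear":[1.5,0,70],"twist":[0,0,0]},{"linear":[0,35,85],"twist":[0,0,0]},{"linear":[0,75,85],"twist":[0,0,0]},{"linear":[0,115,85],"twist":[0,0,0]},{"linear":[0,155,85],"twist":[0,0,0]},{"linear":[0,190,85],"twist":[0,0,0]},{"linear":[0,230,85],"twist":[0,0,0]}]' 45
python3 look.py p;  python3 -c "
from geo import *
crop('pics/p_top.png','pics/p_c1.png',255,105,155,140,5)
crop('pics/p_scene.png','pics/p_c3.png',85,150,190,150,4)"
```

```text
t: 42.92
tool_pos: [0.4602, -0.1643, 0.1379]
orientation: [-1.231, 1.16, -1.178]
force: [22.0, -11.6, -19.0]
gripper_width: 0.0153
t: 43.92
tool_pos: [0.4558, 0.0693, 0.2228]
orientation: [-1.234, 1.169, -1.17]
force: [1.4, 0.3, -0.2]
gripper_width: 0.0448
44.0167 [0.4556186  0.07215214 0.2227169 ] [-1.23610386  1.16575348 -1.16498598] 0.0446108896315073 [-0.1755319   0.05162045 -0.36059772]
```

View pics/p_c1.png

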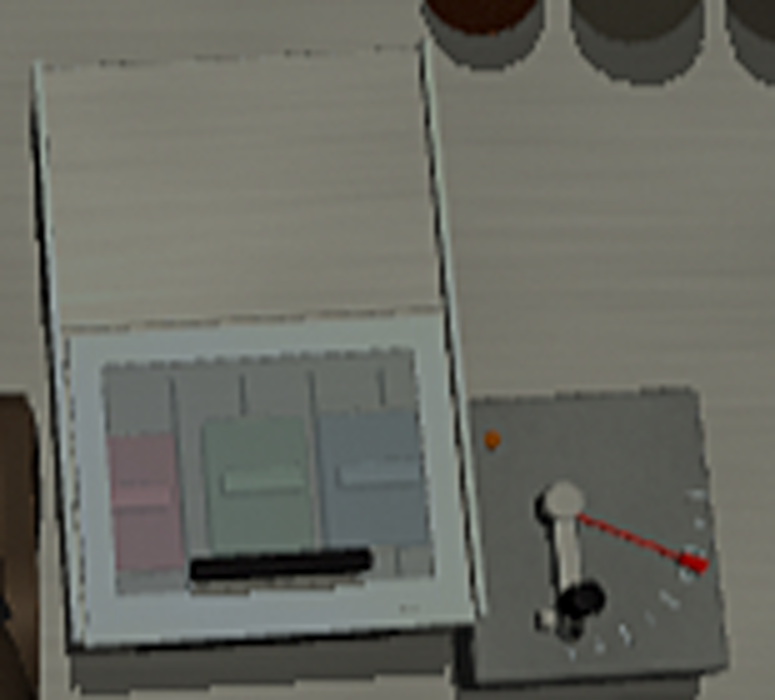

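View pics/p_c3.png

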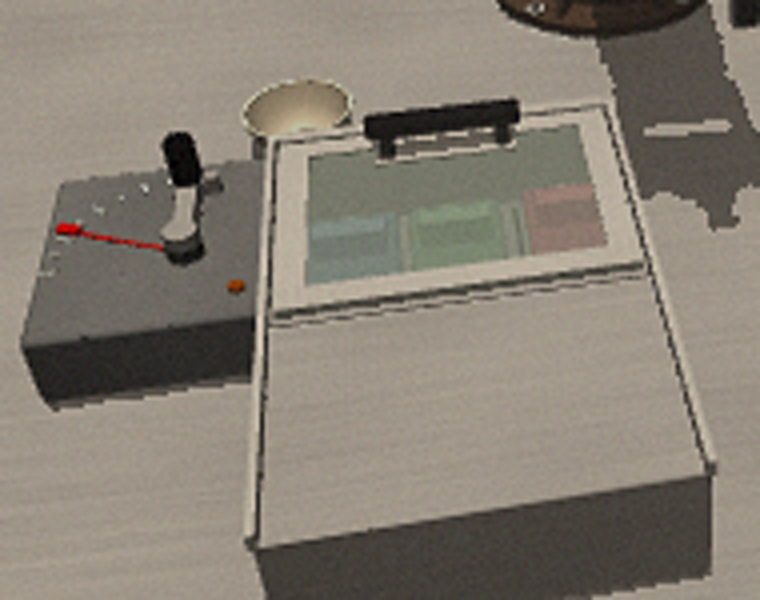

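The lid is back at its start pixels (handle (281,563)/5) and the boxes show through the glass. Now measuring the mark's angle.

```bash
python3 - <<'E'
from geo import *
yaw=.055;c,q=np.cos(yaw),np.sin(yaw);X=np.array([c,q]);Y=np.array([-q,c])
for n,roi in(("top",(340,380,195,225)),("scene",(90,130,195,220))):
  for tag in("p","d"):
    p=cv2.imread(f"pics/{tag}_{n}.png").astype(int);r=p[...,2]-np.maximum(p[...,0],p[...,1])
    m=np.zeros(r.shape,bool);
    x0,x1,y0,y1=(360,410,195,235) if n=="top" else roi
    m[y0:y1,x0:x1]=r[y0:y1,x0:x1]>25
    if n=="top": m[:, :368]&=False
    px=np.argwhere(m)[:,::-1]; wt=r[m].astype(float)
    w=np.array([ray(n,u,v,.0705)[:2] for u,v in px])
    l=cv2.fitLine((w*1000).astype(np.float32),cv2.DIST_L2,0,.01,.01).ravel()
    d=l[:2];d=d*np.sign(-d[1])
    tab=px[np.argsort(0)]
    big=cv2.morphologyEx(m.astype(np.uint8),cv2.MORPH_OPEN,np.ones((2,2)))>0
    T=np.array([ray(n,u,v,.071)[:2] for u,v in np.argwhere(big)[:,::-1]]).mean(0)
    print(n,tag,len(px),"line angle",np.arctan2(-d@Y,-d@X),"pt",l[2:],"tab",T,"n",big.sum())
    for O in((.531,-.161),(.534,-.1605)):
        P=np.array(O)-.03*X-.205*Y;v=T-P;print("   piv",P,"r",np.hypot(*v),"ang",np.arctan2(-v@Y,-v@X),"piv dist from line mm",np.cross(d,P*1000-l[2:]))
E
```

```text
top p 58 line angle 1.1317364684558953 pt [ 484.94708 -432.68845] tab [ 0.48060889 -0.43746444] n 54
   piv [ 0.51231468 -0.36733918] r 0.07695978546476975 ang 1.0911717532173446 piv dist from line mm 0.8883366879468682
   piv [ 0.51531468 -0.36683918] r 0.07869192206295123 ang 1.0590461450604935 piv dist from line mm 3.4824461188560463
top d 58 line angle 1.1317364684558953 pt [ 484.94708 -432.68845] tab [ 0.48060889 -0.43746444] n 54
   piv [ 0.51231468 -0.36733918] r 0.07695978546476975 ang 1.0911717532173446 piv dist from line mm 0.8883366879468682
   piv [ 0.51531468 -0.36683918] r 0.07869192206295123 ang 1.0590461450604935 piv dist from line mm 3.4824461188560463
scene p 51 line angle 1.0834076030514124 pt [ 479.89944 -435.96216] tab [ 0.48461318 -0.43530278] n 40
   piv [ 0.51231468 -0.36733918] r 0.07339225930842119 ang 1.1287612440901114 piv dist from line mm 0.6761444797913363
   piv [ 0.51531468 -0.36683918] r 0.0750323019596979 ang 1.0942442613703964 piv dist from line mm 3.1905262014071525
scene d 51 line angle 1.0834076030514124 pt [ 479.89944 -435.96216] tab [ 0.48461318 -0.43530278] n 40
   piv [ 0.51231468 -0.36733918] r 0.07339225930842119 ang 1.1287612440901114 piv dist from line mm 0.6761444797913363
   piv [ 0.51531468 -0.36683918] r 0.0750323019596979 ang 1.0942442613703964 piv dist from line mm 3.1905262014071525<stdin>:19: DeprecationWarning: Arrays of 2-dimensional vectors are deprecated. Use arrays of 3-dimensional vectors instead. (deprecated in NumPy 2.0)
```

```bash
python3 plan.py .4424 -.3711 .2 -1.516; python3 -m handwheel '[{"linear":[2,-35,0],"twist":[0,0,-7]},{"linear":[4,-70,0],"twist":[0,0,-14]},{"linear":[5,-105,0],"twist":[0,0,-21]},{"linear":[5,-140,0],"twist":[0,0,-28]},{"linear":[5,-175,0],"twist":[0,0,-35]},{"linear":[5,-210,0],"twist":[0,0,-42]},{"linear":[0,-245,0],"twist":[0,0,-49]},{"linear":[-3,-280,0],"twist":[0,0,-56]},{"linear":[-5,-315,0],"twist":[0,0,-63]},{"linear":[-8,-350,0],"twist":[0,0,-70]},{"linear":[-10,-385,0],"twist":[0,0,-77]},{"linear":[-12,-415,0],"twist":[0,0,-84]}]' 45 25
python3 plan.py .4424 -.3711 .2 -1.516
```

```text
lin [ -13.2 -443.3  -22.7] twist [-3.000e-02 -3.000e-02  8.975e+01] q [ 0.01  0.28  1.97  0.    0.9  -0.05] g 0.0446 F [-0.2  0.1 -0.4] t 44.0167
t: 45.02
tool_pos: [0.4434, -0.3497, 0.2225]
orientation: [-0.163, 2.143, -2.143]
force: [-0.2, -0.0, 0.9]
gripper_width: 0.0452
lin [ -1.  -21.4 -22.5] twist [ 0.   -0.01 -5.54] q [-0.78  0.42  1.73 -0.    0.99  0.63] g 0.0452 F [-0.2 -0.   0.9] t 45.0167
```

```bash
python3 -m handwheel '[{"linear":[-1,-18,-5],"twist":[0,0,-5.5]},{"linear":[-1,-19,-20],"twist":[0,0,-5.5]},{"linear":[-1,-19,-22],"twist":[0,0,-5.5]},{"linear":[-1,-19,-22],"twist":[0,0,-5.5]}]'; python3 plan.py .4424 -.3711 .107 -1.516
```

```text
t: 45.35
tool_pos: [0.4427, -0.366, 0.1997]
orientation: [-0.071, 2.192, -2.188]
force: [0.7, -0.8, 0.3]
gripper_width: 0.0451
lin [ -0.3  -5.1 -92.7] twist [-0.1  -0.1  -0.45] q [-0.81  0.46  1.73 -0.    0.95  0.7 ] g 0.0451 F [ 0.7 -0.8  0.3] t 45.35
```

```bash
python3 -m handwheel '[{"linear":[0,-3,-25],"twist":[0,0,0]},{"linear":[0,-3,-50],"twist":[0,0,0]},{"linear":[0,-3,-70],"twist":[0,0,0]},{"linear":[0,-3,-84],"twist":[0,0,0]},{"linear":[0,-3,-91],"twist":[0,0,0]},{"linear":[0,-3,-91],"twist":[0,0,0]}]'
python3 plan.py .4424 -.3711 .107 -1.516
python3 -m handwheel '[{"linear":[0,0,0],"twist":[0,0,0]},{"linear":[0,0,0],"twist":[0,0,0]},{"linear":[0,0,0],"twist":[0,0,0]},{"linear":[0,0,0],"twist":[0,0,0]},{"linear":[0,0,0],"twist":[0,0,0]},{"linear":[0,0,0],"twist":[0,0,0]}]' 18
python3 plan.py .4424 -.3711 .107 -1.516
python3 - <<'E'
import numpy as np
p=lambda f:70*np.array([np.cos(np.pi+.055+f),np.sin(np.pi+.055+f)])
for i in range(1,12):
    f=1.105*i/11; print(i,np.round(p(f)-p(0),1),round(np.degrees(f),1))
E
```

```text
t: 45.85
tool_pos: [0.4434, -0.3685, 0.1089]
orientation: [-0.071, 2.191, -2.188]
force: [-0.6, -0.3, 0.7]
gripper_width: 0.0451
lin [-1.  -2.6 -1.9] twist [-0.07 -0.07 -0.52] q [-0.81  0.59  1.81 -0.    0.75  0.7 ] g 0.0451 F [-0.6 -0.3  0.7] t 45.85
t: 46.35
tool_pos: [0.4441, -0.3707, 0.1111]
orientation: [-0.066, 2.184, -2.193]
force: [-1.1, -7.9, -1.6]
gripper_width: 0.0229
lin [-1.7 -0.4 -4.1] twist [ 0.22  0.14 -0.46] q [-0.81  0.58  1.8  -0.    0.75  0.7 ] g 0.0229 F [-1.1 -7.9 -1.6] t 46.35
1 [ 0.7 -7. ] 5.8
2 [  2.2 -13.9] 11.5
3 [  4.3 -20.6] 17.3
4 [  7.1 -27. ] 23.0
5 [ 10.5 -33.2] 28.8
6 [ 14.5 -38.9] 34.5
7 [ 19.1 -44.3] 40.3
8 [ 24.2 -49.1] 46.0
9 [ 29.7 -53.5] 51.8
10 [ 35.6 -57.2] 57.6
11 [ 41.9 -60.3] 63.3
```

```bash
python3 -m handwheel '[{"linear":[0,-1.5,0],"twist":[0,0,0]},{"linear":[0.7,-8.5,0],"twist":[0,0,5.8]},{"linear":[2.2,-15.4,0],"twist":[0,0,11.5]},{"linear":[4.3,-22,0],"twist":[0,0,17.3]},{"linear":[7.1,-28.5,0],"twist":[0,0,23]},{"linear":[10.5,-34.7,0],"twist":[0,0,28.8]},{"linear":[14.5,-40.5,0],"twist":[0,0,34.5]},{"linear":[19.1,-45.8,0],"twist":[0,0,40.3]},{"linear":[24.2,-50.6,0],"twist":[0,0,46]},{"linear":[29.7,-55,0],"twist":[0,0,51.8]},{"linear":[35.6,-58.7,0],"twist":[0,0,57.6]},{"linear":[35.6,-58.7,0],"twist":[0,0,57.6]}]'
python3 plan.py .4844 -.4315 .111 -.411; python3 look.py q; python3 -c "
from geo import *
crop('pics/q_top.png','pics/q_c1.png',340,160,80,80,7)
crop('pics/q_scene.png','pics/q_c3.png',85,165,90,80,8)"
```

```text
t: 47.35
tool_pos: [0.4804, -0.4267, 0.1109]
orientation: [-0.931, 1.564, -1.563]
force: [0.7, 10.4, 9.6]
gripper_width: 0.0229
lin [ 4.  -4.8  0.1] twist [-0.09  0.04  4.83] q [-0.83  0.66  1.63  0.    0.85 -0.34] g 0.0229 F [ 0.7 10.4  9.6] t 47.35
47.45 [ 0.47990146 -0.42639201  0.11094008] [-0.92754341  1.56847719 -1.56686791] 0.023296520467601722 [ 3.21716003 10.72979925  6.49347462]
```

View pics/q_c1.png

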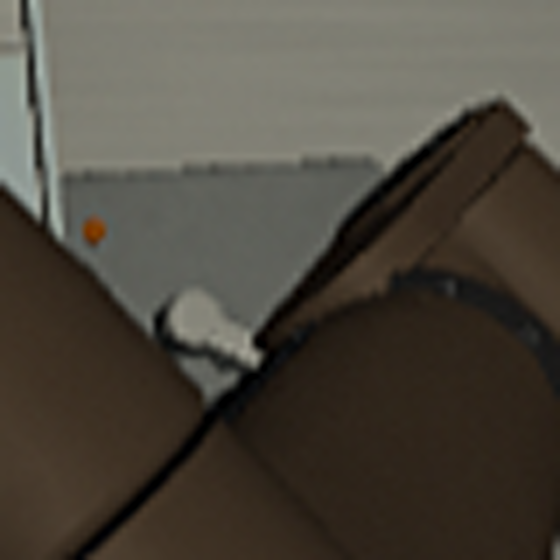

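View pics/q_c3.png

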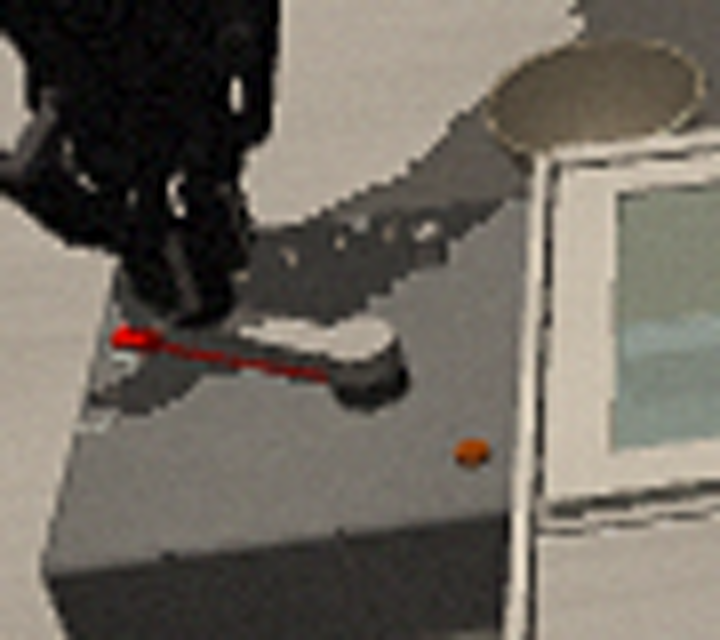

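```bash
python3 -m handwheel '[{"linear":[3,-0.8,0],"twist":[0,0,2.5]},{"linear":[5.8,-1.7,0],"twist":[0,0,5]},{"linear":[5.8,-1.7,0],"twist":[0,0,5]},{"linear":[5.8,-1.7,0],"twist":[0,0,5]}]'
python3 plan.py .4844 -.4315 .111 -.411; python3 -m handwheel '[{"linear":[0,0,0],"twist":[0,0,0]},{"linear":[0,0,0],"twist":[0,0,0]},{"linear":[0,0,0],"twist":[0,0,0]},{"linear":[0,0,0],"twist":[0,0,0]},{"linear":[0,0,25],"twist":[0,0,0]},{"linear":[0,0,60],"twist":[0,0,0]},{"linear":[0,0,100],"twist":[0,0,0]},{"linear":[0,35,120],"twist":[0,0,0]},{"linear":[0,75,120],"twist":[0,0,0]},{"linear":[0,115,120],"twist":[0,0,0]},{"linear":[0,155,120],"twist":[0,0,0]},{"linear":[0,195,120],"twist":[0,0,0]}]' 45
python3 -m handwheel '[{"linear":[0,40,0],"twist":[0,0,0]},{"linear":[0,80,0],"twist":[0,0,0]},{"linear":[0,120,0],"twist":[0,0,0]},{"linear":[0,160,0],"twist":[0,0,0]},{"linear":[0,200,0],"twist":[0,0,0]},{"linear":[0,240,0],"twist":[0,0,0]},{"linear":[0,280,0],"twist":[0,0,0]},{"linear":[0,280,0],"twist":[0,0,0]}]'
python3 look.py r; python3 -c "
from geo import *
crop('pics/r_top.png','pics/r_c1.png',340,160,80,80,7)
crop('pics/r_scene.png','pics/r_c3.png',85,165,90,80,8)"
```

```text
t: 47.78
tool_pos: [0.4853, -0.4288, 0.1109]
orientation: [-0.983, 1.508, -1.507]
force: [-1.8, 6.7, 4.8]
gripper_width: 0.0232
lin [-0.9 -2.7  0.1] twist [-0.02  0.02  0.2 ] q [-0.83  0.66  1.62  0.    0.86 -0.41] g 0.0232 F [-1.8  6.7  4.8] t 47.7833
t: 48.78
tool_pos: [0.4845, -0.233, 0.2298]
orientation: [-0.982, 1.508, -1.509]
force: [0.7, -0.6, 0.4]
gripper_width: 0.0448
t: 49.45
tool_pos: [0.4844, 0.0506, 0.2298]
orientation: [-0.985, 1.505, -1.505]
force: [1.0, -0.7, 0.2]
gripper_width: 0.045
49.55 [0.48487744 0.04667611 0.22964802] [-0.98488178  1.50574994 -1.50634195] 0.04494500430482435 [ 0.18343196 -0.61627211  0.01734124]
```

View pics/r_c1.png

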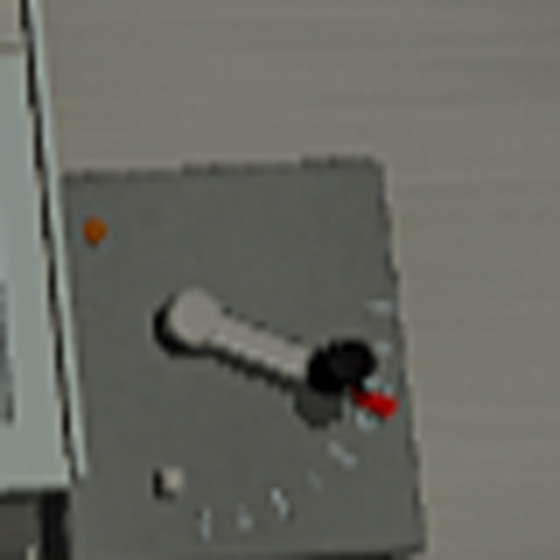

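View pics/r_c3.png

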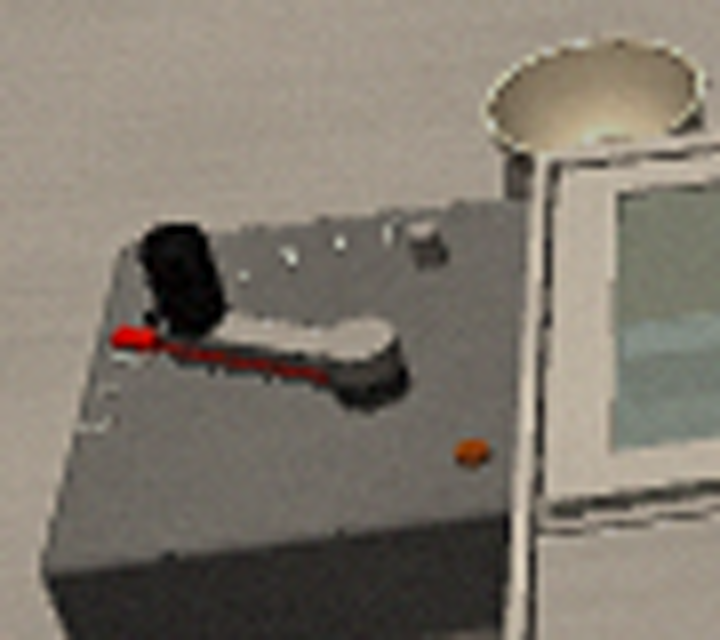

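```bash
python3 - <<'E'
from geo import *
yaw=.055;c,q=np.cos(yaw),np.sin(yaw);X=np.array([c,q]);Y=np.array([-q,c]);P=np.array([.5123,-.3673])
ang=lambda v:np.arctan2(-v@Y,-v@X)
for tag in("a","r"):
    p=cv2.imread(f"pics/{tag}_top.png");g=p.max(2).astype(float);h=cv2.cvtColor(p,cv2.COLOR_BGR2HSV)
    d=np.load(f"/tmp/{tag}_top.npy");W=cloud("top",d)
    # knob top
    m=np.zeros(g.shape,bool);m[200:220,378:400]=(g[200:220,378:400]<35)
    k=np.argwhere(m)[:,::-1]
    (cx,cy),rad=cv2.minEnclosingCircle(k.astype(np.float32))
    zz=W[...,2]
    kt=m&(zz>.12);T=W[kt];print(tag,"knobtop cloud",len(T),np.median(T,0),"centroid ray",ray("top",*np.argwhere(kt)[:,::-1].mean(0),.129)[:2])
    for nm,pt in(("cloud",np.median(T,0)[:2]),("ray",ray("top",*np.argwhere(kt)[:,::-1].mean(0),.129)[:2])): print("   ",nm,"r",np.hypot(*(pt-P)),"ang",ang(pt-P))
    r=p[...,2].astype(int)-np.maximum(p[...,0],p[...,1]);mm=np.zeros(g.shape,bool);mm[205:225,385:400]=r[205:225,385:400]>60
    t=np.argwhere(mm)[:,::-1];tb=ray("top",*t.mean(0),.071)[:2];print("  tab n",len(t),t.mean(0),tb,np.hypot(*(tb-P)),ang(tb-P))
    # arm
    a=np.zeros(g.shape,bool);a[195:222,360:390]=(g[195:222,360:390]>105)
    w=np.array([ray("top",u,v,.09)[:2] for u,v in np.argwhere(a)[:,::-1]]);rr=np.hypot(*(w-P).T);
    s=w[(rr>.018)&(rr<.056)]; print("  arm n",len(s),"mean ang",ang(s.mean(0)-P),"hub",w[rr<.016].mean(0))
    l=cv2.fitLine((s*1000).astype(np.float32),cv2.DIST_L2,0,.01,.01).ravel();dd=l[:2]*-np.sign(l[1]);print("  line",ang(dd))
p=cv2.imread("pics/d_top.png");r=p[...,2].astype(int)-np.maximum(p[...,0],p[...,1]);mm=np.zeros(r.shape,bool);mm[205:225,385:400]=r[205:225,385:400]>60
t=np.argwhere(mm)[:,::-1];tb=ray("top",*t.mean(0),.071)[:2];print("d tab",len(t),tb,np.hypot(*(tb-P)),ang(tb-P))
# predicted scene/top pixels of pointer for different angles
for f in(1.05,1.1,1.15):
    v=-np.cos(f)*X-np.sin(f)*Y
    print(f,"knob top px",proj("scene",[*(P+.07*v),.129]),proj("top",[*(P+.07*v),.129]),"tab px",proj("scene",[*(P+.101*v),.071]),proj("top",[*(P+.101*v),.071]))
E
```

```text
a knobtop cloud 39 [ 0.49216817 -0.43179694  0.12938559] centroid ray [ 0.49195976 -0.43196705]
    cloud r 0.06756585939532861 ang 1.213242966686388
    ray r 0.0677905056831747 ang 1.211055953035094
  tab n 13 [393.30769231 216.92307692] [ 0.47362375 -0.46167458] 0.10199222711262558 1.126856269295942
  arm n 36 mean ang 1.228198169985594 hub [ 0.51233374 -0.36987043]
  line 1.2863848976105527
r knobtop cloud 36 [ 0.48504291 -0.43061751  0.12766896] centroid ray [ 0.48423893 -0.43026111]
    cloud r 0.06893515405528551 ang 1.1092910116591064
    ray r 0.06893131067484594 ang 1.0965333007830445
  tab n 14 [393.42857143 217.07142857] [ 0.47310568 -0.46206597] 0.10255136947100796 1.123629032524664
  arm n 43 mean ang 1.1322957238337248 hub [ 0.51289281 -0.36955284]
  line 1.1020147279177968
d tab 19 [ 0.47574406 -0.45560033] 0.09556821881567648 1.1232833597248892
1.05 knob top px [106.92781294 193.64678762] [389.26266021 212.36188301] tab px [103.4145462  206.58611022] [392.22348667 218.83855166]
1.1 knob top px [106.20550567 194.3160373 ] [389.65730471 211.4243713 ] tab px [102.39926127 207.56110489] [392.77144299 217.52991868]
1.15 knob top px [105.53042646 194.99799264] [390.00279124 210.46661682] tab px [101.44733271 208.55658723] [393.25077877 216.19343249]
```

```bash
python3 - <<'E'
from geo import *
yaw=.055;c,q=np.cos(yaw),np.sin(yaw);X=np.array([c,q]);Y=np.array([-q,c]);P=np.array([.5123,-.3673])
ang=lambda v:np.arctan2(-v@Y,-v@X)
for tag in("d","p","r"):
    p=cv2.imread(f"pics/{tag}_scene.png").astype(int);W=cloud("scene",np.load(f"/tmp/{tag}_scene.npy"))
    r=p[...,2]-np.maximum(p[...,0],p[...,1]);m=np.zeros(r.shape,bool);m[200:214,96:106]=r[200:214,96:106]>40
    t=np.argwhere(m)[:,::-1];wt=r[m];ct=(t*wt[:,None]).sum(0)/wt.sum();tb=ray("scene",*ct,.071)[:2];print(tag,"tab",len(t),ct,tb,np.hypot(*(tb-P)),ang(tb-P))
    k=np.zeros(r.shape,bool);k[185:212,95:130]=p[185:212,95:130].max(2)<45
    k&=(W[...,2]>.1);pts=W[k];print("  knob",len(pts),pts.mean(0))
    b=np.argwhere(k);row0=b[:,0].min();print("  px top rows",row0,b[b[:,0]<=row0+2].mean(0)[::-1], "all",b.mean(0)[::-1])
    ce=ray("scene",*b.mean(0)[::-1],.112)[:2];print("  ray@.112",ce,np.hypot(*(ce-P)),ang(ce-P))
E
```

```text
d tab 19 [101.69367191 206.72793229] [ 0.46687203 -0.46272679] 0.10568809603664554 1.0714912263810883
  knob 31 [ 0.44998396 -0.37550572  0.11924734]
  px top rows 185 [127.5 186. ] all [127.80645161 188.70967742]
  ray@.112 [ 0.43942425 -0.37859027] 0.07374513856872422 0.09870299214897302
p tab 19 [101.67951403 206.71721827] [ 0.46680991 -0.46278166] 0.10576433612512351 1.071183929380096
  knob 31 [ 0.44945972 -0.375657    0.11888779]
  px top rows 185 [127.5 186. ] all [127.80645161 188.70967742]
  ray@.112 [ 0.43942425 -0.37859027] 0.07374513856872422 0.09870299214897302
r tab 18 [101.46015308 206.71184151] [ 0.46668002 -0.46346664] 0.10643873686389964 1.0728501090932336
  knob 86 [ 0.48999805 -0.43013886  0.1187014 ]
  px top rows 193 [106.61904762 194.14285714] all [107.11627907 198.18604651]
  ray@.112 [ 0.48066911 -0.43358009] 0.07344088662159808 1.0705296376048377
```

The lever measures about 1.10 and the mark about 1.11 (±0.02), with the arm over the red line. One last look at the whole scene.

```bash
python3 - <<'E'
from geo import *
a=cv2.imread("pics/r_top.png");b=cv2.imread("pics/r_scene.png")
cv2.imwrite("pics/r_fin.png",cv2.resize(np.vstack([a[90:300],b[130:330]]),None,fx=1.45,fy=1.45))
ha=cv2.imread("pics/a_top.png")
def hd(p):
    g=p.max(2);h=np.zeros_like(g,bool);h[212:224,290:332]=g[212:224,290:332]<35
    return cv2.minAreaRect(np.argwhere(h)[:,::-1].astype(np.float32))
print(hd(ha),hd(a))
E
```

```text
((310.5120544433594, 217.70518493652344), (4.404151916503906, 35.233211517333984), 86.633544921875) ((310.5120544433594, 217.70518493652344), (4.404151916503906, 35.233211517333984), 86.633544921875)
```

View pics/r_fin.png

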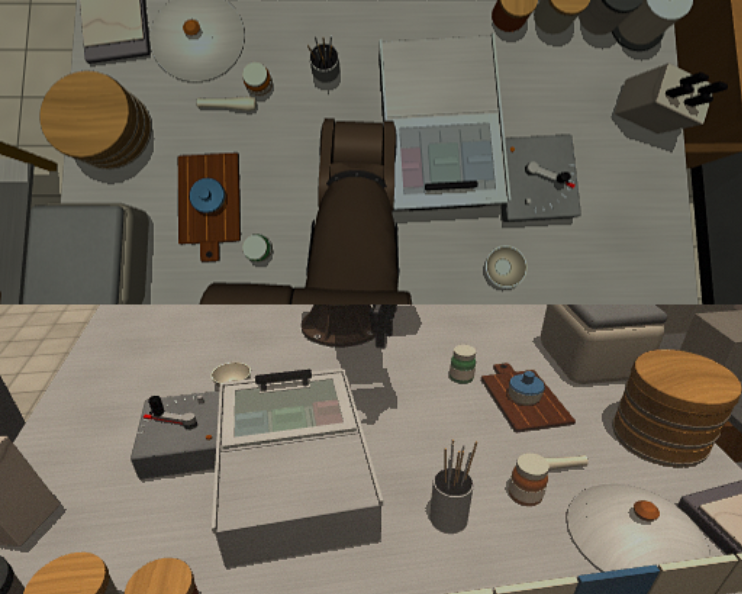

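The pot is upright mid-board at (207,197), the lid is shut with its handle at exactly the starting pixels, and the lever lies at the mark. The bystanders are in place.

```bash
python3 -c "
from cell import *
print(hand_in())"
```

```text
the job is handed in; nothing more can be done
None
```

The warming chest is reloaded and handed in at about 50 s of the 210 s allowed.

I turned the lever to its off stop and slid the lid fully open. I set the pot upright in the middle of the board, then put the pink, mint and light blue boxes flat in the bay with their grip bars up; there was no yellow box. I slid the lid shut and only then turned the lever to the red mark.

- **Lid:** it pressed against its stop at about 22 N, and the handle is back at exactly its starting pixels.
- **Boxes:** tops measured about 73 mm, which is flat on the bay floor. The pink box was knocked about 7 mm towards the wall during the job, but it was still flat and inside, so I left it.
- **Other items:** the pot is upright on the board, the bystanders look where they started, and the robot is touching nothing.
- **Lever:** the two views disagree slightly. From the top, the lever read about 1.10 rad and the mark 1.12–1.13; from the scene camera, both read about 1.07. I judged it on the mark to within about 0.02 rad and left it.

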